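Photograph hooked samples at two polariser settings

TASK

First hang every sample holder by its own hook over the rim of the light tray's tall wall (the long one towards the robot), block inside the tray, and let go. Then take two photographs: turn the polariser ring until its scale reads 120 degrees at the index line and press the shutter plunger down to its stop, let it spring up, then do the same at 30 degrees. Leave the samples hanging, the ring at 30, the plunger up and the other things on the desk where they are.

Things in the scene. Friction and masses are not known exactly. Their poses are not given: they have to be found in the camera images.
- light_tray: light tray: grey open-topped box fixed to the desk, 270 mm long (its y) and 120 mm deep (its x), walls and floor 8 mm thick. The long wall on its -x side (towards the robot) and both short walls are 95 mm high, the far long wall only 45 mm. Origin: centre of the underside, on the desk.
- tray_rim (a point): middle of the top edge of the tray's tall long wall (the one towards the robot), on the middle of its 8 mm thickness, 95 mm above the desk; axes as the tray's: y runs along the rim (which reaches 135 mm either way), +x points into the tray, z up
- holder_0: hooked sample holder (four alike, some may be absent), loose, 120 g. Grey block 36 (x) x 44 (y) x 54 mm high with clear window, steel foot 9 mm high (x -18 to +26); on its middle a grip tab 24 (x) x 14 (y) mm, 54 to 86 mm high. From the top of its -x face a steel hook 24 mm wide: level tongue (49 to 54 mm high), then a lip 4 mm thick, down to 28 mm above the base. Origin: centre of underside; z up.
- holder_0_hook (a point): middle of the hook's gap, on the underside of the tongue: at (-25.5, 0, 49) mm in the holder's frame. The gap between block (x = -18 mm) and lip (x = -33 mm) is 15 mm and goes over a rim; hung, this point lies on the rim, and the holder leans up to about 0.15 rad.
- holder_1: hooked sample holder (four alike, some may be absent), loose, 120 g. Grey block 36 (x) x 44 (y) x 54 mm high with clear window, steel foot 9 mm high (x -18 to +26); on its middle a grip tab 24 (x) x 14 (y) mm, 54 to 86 mm high. From the top of its -x face a steel hook 24 mm wide: level tongue (49 to 54 mm high), then a lip 4 mm thick, down to 28 mm above the base. Origin: centre of underside; z up.
- holder_1_hook (a point): middle of the hook's gap, on the underside of the tongue: at (-25.5, 0, 49) mm in the holder's frame. The gap between block (x = -18 mm) and lip (x = -33 mm) is 15 mm and goes over a rim; hung, this point lies on the rim, and the holder leans up to about 0.15 rad.
- holder_2: hooked sample holder (four alike, some may be absent), loose, 120 g. Grey block 36 (x) x 44 (y) x 54 mm high with clear window, steel foot 9 mm high (x -18 to +26); on its middle a grip tab 24 (x) x 14 (y) mm, 54 to 86 mm high. From the top of its -x face a steel hook 24 mm wide: level tongue (49 to 54 mm high), then a lip 4 mm thick, down to 28 mm above the base. Origin: centre of underside; z up.
- holder_2_hook (a point): middle of the hook's gap, on the underside of the tongue: at (-25.5, 0, 49) mm in the holder's frame. The gap between block (x = -18 mm) and lip (x = -33 mm) is 15 mm and goes over a rim; hung, this point lies on the rim, and the holder leans up to about 0.15 rad.
- holder_3: hooked sample holder (four alike, some may be absent), loose, 120 g. Grey block 36 (x) x 44 (y) x 54 mm high with clear window, steel foot 9 mm high (x -18 to +26); on its middle a grip tab 24 (x) x 14 (y) mm, 54 to 86 mm high. From the top of its -x face a steel hook 24 mm wide: level tongue (49 to 54 mm high), then a lip 4 mm thick, down to 28 mm above the base. Origin: centre of underside; z up.
- holder_3_hook (a point): middle of the hook's gap, on the underside of the tongue: at (-25.5, 0, 49) mm in the holder's frame. The gap between block (x = -18 mm) and lip (x = -33 mm) is 15 mm and goes over a rim; hung, this point lies on the rim, and the holder leans up to about 0.15 rad.
- pol_base: polariser mount, fixed to the desk: round grey base 112 mm across and 22 mm high with a black index line on its top, at the rim on its -x side. Origin: centre of the underside; z up.
- pol_ring (a joint): scale reading at the index line, rad (120 degrees = 2.094); grows as the ring turns counter-clockwise seen from above; stays where left (0.04 N m friction), stops at -0.15 and 3.3. White ring 90 mm across, top 28 mm above the desk, black marks over half its edge: broad bar for 0, then clockwise (from above) a tick each 10 degrees up to 180, longer each 30.
- ring_grip (a point): on the ring's axis, 46 mm above the desk, in the black knurled round collar to turn it by: 52 mm across, from 28 to 62 mm above the desk, one piece with the ring
- shutter_base: shutter release, fixed to the desk: round grey foot 68 mm across, its neck 42 mm high, with a black plunger button on top. Origin: centre of the underside.
- shutter (a joint): travel of the plunger in m: 0 up, 0.012 pressed to its stop; a spring of 300 N/m pushes it back up, 1.2 N at first and about 5 N at the stop
- shutter_top (a point): centre of the top of the plunger's round head (36 mm across), 70 mm above the desk when up; it moves with the plunger
- glue_stick: bystander: glue stick standing upright, 24 mm across, 92 mm high; origin at the underside
- eraser: bystander: eraser lying flat, 21x52x12 mm; origin at the underside
- sharpener: bystander: metal pencil sharpener, 16x26x15 mm; origin at the underside
- stapler: bystander: small stapler, 130x34x48 mm; origin at the underside
Not all that is in view belongs to the job. Leave any purple look-alike of the holder_3 alone. Leave any orange look-alike of the pol_base alone.

How it is judged (in metres and radians):
On the way, in this order (a step that is already met when the one before it is completed fails the run):
1. every holder hangs by its hook on the rim of the tray's tall wall, let go (x of holder_0_hook in the frame of tray_rim between -0.009 and 0.009 m and y of holder_0_hook in the frame of tray_rim between -0.12 and 0.12 m and z of holder_0_hook in the frame of tray_rim between -0.006 and 0.006 m and x of each of holder_0, holder_1, holder_2, holder_3 in the frame of tray_rim above 0.012 m and angle between each of holder_0, holder_1, holder_2, holder_3's own z axis and vertical below 0.3 rad and linear speed of each of holder_0, holder_1, holder_2, holder_3 below 0.03 m/s and contact force between each of holder_0, holder_1, holder_2, holder_3 and the fingers below 0.3 N and x of holder_1_hook in the frame of tray_rim between -0.009 and 0.009 m and y of holder_1_hook in the frame of tray_rim between -0.12 and 0.12 m and z of holder_1_hook in the frame of tray_rim between -0.006 and 0.006 m and x of holder_2_hook in the frame of tray_rim between -0.009 and 0.009 m and y of holder_2_hook in the frame of tray_rim between -0.12 and 0.12 m and z of holder_2_hook in the frame of tray_rim between -0.006 and 0.006 m and x of holder_3_hook in the frame of tray_rim between -0.009 and 0.009 m and y of holder_3_hook in the frame of tray_rim between -0.12 and 0.12 m and z of holder_3_hook in the frame of tray_rim between -0.006 and 0.006 m), for 0.3 s.
2. the ring reads 120 degrees, within 4, with the plunger up (value of joint pol_ring between 2.0246 and 2.1642 rad and value of joint shutter below 0.002 m), for 0.2 s.
3. the plunger is pressed to its stop (over 10.5 of 12 mm) with the ring at 120 (value of joint pol_ring between 2.0246 and 2.1642 rad and value of joint shutter above 0.0105 m), for 0.1 s.
4. the ring reads 30 degrees, within 4, with the plunger up again (value of joint pol_ring between 0.4538 and 0.5934 rad and value of joint shutter below 0.002 m), for 0.2 s.
5. the plunger is pressed to its stop with the ring at 30 (value of joint pol_ring between 0.4538 and 0.5934 rad and value of joint shutter above 0.0105 m), for 0.1 s.
At the end, for the whole second after the job is handed in: Every holder present hangs at rest on the tall wall's rim: hook point within 9 mm of the wall's middle, 6 mm of rim height and 120 mm of the rim's middle along it, block inside the tray, tilt under 0.3 rad; the ring reads 30 degrees within 4; the plunger is up within 2 mm (all of step 1 and all of step 4); the robot touches nothing.
It fails at once if a bystander (glue stick, eraser, sharpener, stapler) is moved by more than 30 mm (distance of any of glue_stick, eraser, sharpener, stapler from where it was at the start of the episode above 0.03 m).
Of holder_0, holder_1, holder_2, holder_3 only 3 to 4 are there at a start; the rules pass over those that are not, and their reading is None.
At some moment in a run one of holder_0, holder_1, holder_2, holder_3 may be knocked a few centimetres aside while the robot is not near it.
It also fails if it takes over 192 s, if anything falls off the work surface, if the arm or the gripper's body presses on something with over 40 N, if the wrist force passes 120 N, or if a joint passes its speed limit or range.

ROBOT

A 6-joint arm with a two-finger parallel gripper is mounted at the origin on the work surface; the furniture and walls round the work are solid. World frame = base frame: x ahead of the robot, y to its left, z up, the work surface at z = 0. Lengths are in m, angles in degrees, forces in N, time in s.
With the tool pointing down it reaches from about 0.35 to 0.875 m from the base axis. Payload 4.2 kg.
Tool frame: the origin (TCP) lies on the centre line of the jaws, within the pads' length; the fingertips stand 11 mm ahead of it and the grasp point (between the pads) lies 8 mm behind it; y points along the fingers, z is the direction in which the jaws open and shut, and the axes are right-handed (so a half turn about y gives the same grasp; the last joint's range is limited). The gripper opens to 87 mm and grips with 3 to 60 N. Pads are 19 mm wide; open, the fingers measure 117 mm over their backs; the gripper's body (75 mm by 190 mm) begins 51 mm behind the grasp point.
Start: joints at [-59.611, 22.042, 0.453, 0, -68.411, -14.817], TCP at [0.168, -0.602, 0.234] pointing down, gripper open.
Joint ranges: [-179.83, 179.83], [-69.29, 118.12], [-61.27, 80.66], [-181.25, 117.63], [-171.15, -9.14], [-177.46, 177.46]. Speed limits (degrees/s): [159.86, 159.86, 180, 180, 180, 180].

INTERFACE

Orientations are given as a 3x3 rotation matrix whose columns are the frame's x, y, z axes.
In Python, from station import r, optics gives the robot as it stands. The module is installed in compiled form; this text tells all that it offers.
- The arm moves only by the tool step_arm, never from a script. Its argument "moves" is a list that holds one entry, the list of rows, each a list of 7 numbers: the turn, a rotation vector about the tool's x, y, z in rad, then the shift along the tool's x, y, z in cm, then the opening in per cent of the stroke, from 0 (shut) to 100 (fully open). A call has exactly 5 rows; each row is the pose to reach, as a shift and turn from the pose commanded when the call began, along the tool's axes at that moment; what a row does not reach only later rows make up. A row lasts 1/12 s, in which the tool goes at most 41.7 mm and 7.16 degrees, less where a joint would pass 70% of its speed; a pose out of reach is approached as far as the arm can. A call with a gripper value outside its range is refused whole. The fingers move at their own pace and stop on an object; the grip force is fixed at half the most. Time passes only in rows, so rows that repeat a pose let the fingers close, or fill a call up. It gives the time, the measured TCP pose, the force and the opening at its end, in the units of the state.
- r.sense(): the state, without advancing time (a new reading comes with each control period).
- optics.capture(name): name is "scene" or "top" or "wrist"; returns a dict with "image" (420x560x3 uint8, red, green, blue), "fov_y" (degrees; the focal length in pixels is half the picture's height over the tangent of half this angle, whatever the lens; pixels are square), "cx", "cy" (the principal point, pixels), "k1" (the pictures are not rectified: a ray, as slopes to the right and down, at radius r is drawn at 1 + k1 r^2 times it, then the intrinsics apply), "cam_to_world" (4x4, takes a point from camera to world coordinates). Camera axes: x right, y down, z forward; pixel columns grow to the right and rows downward; lengths in m; the calibration is good to about 2 mm. A picture is of the moment at which its call begins. There is no depth.
- r.finish_job(): hands the job in, once; it reports no verdict.
The state is a dict: "time_s": time; "joints": joint angles; "joint_velocities": joint speeds; "effort": joint torques, N m; "tcp_pos": TCP position; "ee_rot": TCP orientation; "wrist_force": force on the tool from outside, world axes, zero at the start; "moment": the same for the moment, N m; "gripper_width": opening from 0.0 (shut) to 1.0 (fully open).
Only numpy, scipy, OpenCV 4.12 (cv2) and the standard library are available. Lean on these libraries where they do the work, as an engineer would, in place of code of your own. Each camera call takes 0.05 s, during which the arm holds its last target.

## Working session

There is one attempt and no reset: what is moved stays moved. The work goes in short steps, Python scripts to look and compute and a tool call to move; the robot and the scene stay as the last step left them, time stands still between calls to the robot, and variables do not carry over. Pictures are saved under pics/ and viewed, and the job is handed in when it is done.

Besides the shell and the picture viewer there is one more tool, called after "Emit:" by a JSON object that holds its "fn" and its "kwargs", one argument or row to a line. step_arm: Moves the arm, as the interface text tells. Its arguments: {"type":"object","properties":{"moves":{"type":"array"}},"required":["moves"]}

```bash
mkdir -p pics; ls
cat > h.py <<'E'
import numpy as np, cv2, json
from station import r, optics
def cap(n,f=None):
    d=optics.capture(n)
    if f: cv2.imwrite('pics/'+f+'.png',cv2.cvtColor(d['image'],cv2.COLOR_RGB2BGR))
    return d
def K(d):
    h=d['image'].shape[0]; f=h/2/np.tan(np.radians(d['fov_y'])/2)
    return np.array([[f,0,d['cx']],[0,f,d['cy']],[0,0,1.]]), np.array([d['k1'],0,0,0,0.])
def ray(d,p):
    k,D=K(d); q=cv2.undistortPoints(np.array(p,float).reshape(-1,1,2),k,D).reshape(-1,2)
    T=np.array(d['cam_to_world']); v=np.c_[q,np.ones(len(q))]@T[:3,:3].T
    return T[:3,3],v
def onz(d,p,z):
    o,v=ray(d,p); return o+v*((z-o[2])/v[:,2])[:,None]
def proj(d,P):
    T=np.array(d['cam_to_world']); c=(np.array(P,float).reshape(-1,3)-T[:3,3])@T[:3,:3]
    k,D=K(d); return cv2.projectPoints(c.reshape(-1,1,3),np.zeros(3),np.zeros(3),k,D)[0].reshape(-1,2)
E
python3 - <<'E'
from h import *
np.set_printoptions(precision=4,suppress=True)
s=r.sense(); print(s)
for n in ['scene','top','wrist']:
    d=cap(n,n+'0'); print(n,d['fov_y'],d['cx'],d['cy'],d['k1']); print(np.array(d['cam_to_world']))
E
```

```text
pics
{'time_s': 0.0, 'joints': array([-59.6114,  22.0915,   0.3789,  -0.029 , -68.4115, -14.8155]), 'joint_velocities': array([ 0.0618,  0.04  ,  0.0507,  0.0839,  0.086 , -0.0364]), 'effort': array([ -0.0003, -39.0665,  18.7401,   4.2197,   0.0109,  -0.0002]), 'tcp_pos': array([ 0.1676, -0.6015,  0.2324]), 'ee_rot': array([[ 0.9633, -0.0007, -0.2683],
       [ 0.2683,  0.0021,  0.9633],
       [-0.0001, -1.    ,  0.0022]]), 'wrist_force': array([ 0.4593, -0.5379, -0.1763]), 'moment': array([-0.0681, -0.0285, -0.0059]), 'gripper_width': 0.9983706744294062}
scene 56.85770395392574 269.620040400273 203.86916306704885 0.03804191624446443
[[ 0.0994 -0.5536  0.8268 -0.4828]
 [-0.9949 -0.0697  0.0729 -0.1064]
 [ 0.0173 -0.8298 -0.5577  0.7294]
 [ 0.      0.      0.      1.    ]]
top 51.027877963742434 279.89322821808867 210.46034803498884 0.017992760113218324
[[ 0.0198 -0.9855  0.1688  0.2546]
 [-0.9998 -0.0198  0.0016 -0.0165]
 [ 0.0018 -0.1688 -0.9857  1.2167]
 [ 0.      0.      0.      1.    ]]
wrist 65.08827670292203 280.4130427243528 210.77096637983553 -0.07161563995894615
[[-0.2677  0.9291  0.2553  0.0969]
 [ 0.9635  0.2578  0.0722 -0.6213]
 [ 0.0012  0.2653 -0.9642  0.385 ]
 [ 0.      0.      0.      1.    ]]
```

View pics/scene0.png

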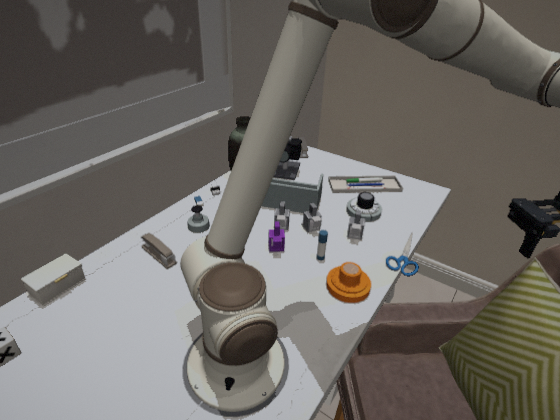

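View pics/top0.png

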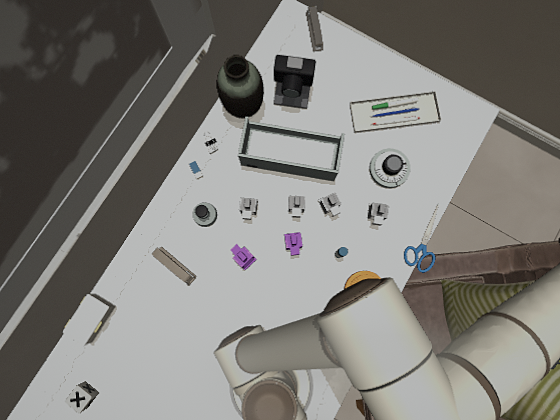

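View pics/wrist0.png

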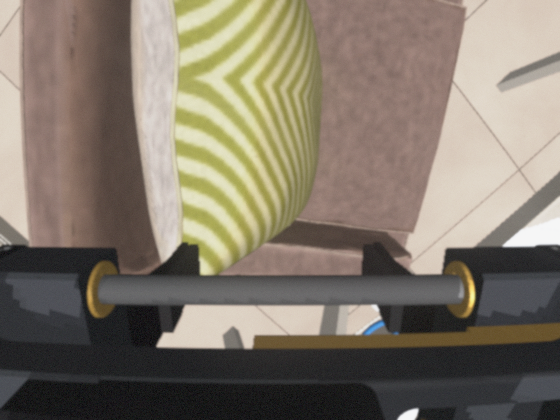

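The top view shows four grey holders at about (248,208), (296,206), (330,204) and (377,213), and two purple look-alikes at (243,257) and (293,243) to leave alone. The tray is at (290,152), the white-ring polariser at (390,167), its orange look-alike near (362,280) and the shutter at (205,213). Next is an enlarged crop.

Run:
```python
import cv2
a=cv2.imread('pics/top0.png')
cv2.imwrite('pics/c1.png',cv2.resize(a[110:240,180:420],None,fx=3.3,fy=3.3,interpolation=cv2.INTER_CUBIC))
```

```text
(no output)
```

View pics/c1.png

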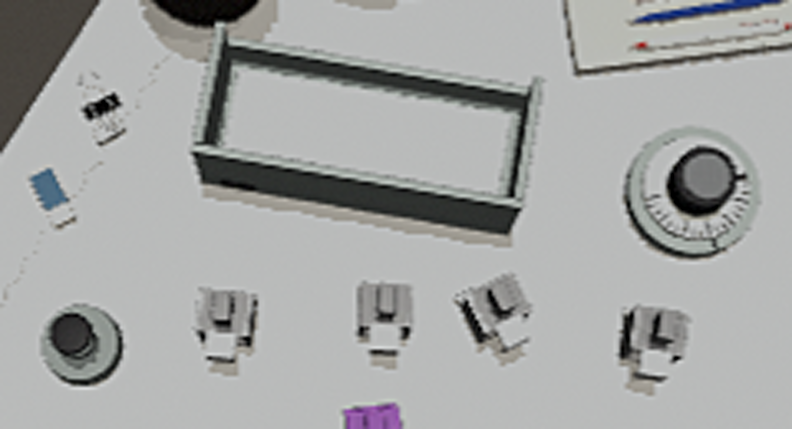

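The crop confirms the four grey holders, all with hooks toward the robot. The white mount at right has the black index line, and the purple ones are excluded. Next I get coarse positions.

Run:
```python
from h import *
np.set_printoptions(precision=4,suppress=True)
d=cap('top')
c=lambda x,y:(180+x/3.3,110+y/3.3)
print('rim outer',onz(d,[c(195,150),c(518,206)],.095), 'back',onz(d,[c(228,46),c(530,93)],.045))
print('tabs',onz(d,[c(218,303),c(383,297),c(508,291),c(670,325)],.086))
print('lip ends top z54',onz(d,[c(218,352),c(383,347),c(517,340),c(650,370)],.054))
print('collar',onz(d,[c(705,175)],.062),'base',onz(d,[c(692,192)],.022))
print('shut',onz(d,[c(72,335)],.07), 'foot',onz(d,[c(82,345)],.01))
print('vase',onz(d,[(235,65)],.2),onz(d,[(240,95)],.0))
print('glue',onz(d,[(342,252)],.09),'orange',onz(d,[(362,280)],.06),'camera',onz(d,[(294,80)],.05))
```

```text
rim outer [[ 0.5918  0.096   0.095 ]
 [ 0.5509 -0.1625  0.095 ]] back [[ 0.6986  0.0763  0.045 ]
 [ 0.6623 -0.1792  0.045 ]]
tabs [[ 0.4693  0.0742  0.086 ]
 [ 0.4768 -0.0565  0.086 ]
 [ 0.4836 -0.1556  0.086 ]
 [ 0.4588 -0.2835  0.086 ]]
lip ends top z54 [[ 0.435   0.0755  0.054 ]
 [ 0.4418 -0.0581  0.054 ]
 [ 0.4497 -0.1668  0.054 ]
 [ 0.4273 -0.2742  0.054 ]]
collar [[ 0.5889 -0.3202  0.062 ]] base [[ 0.5853 -0.3194  0.022 ]]
shut [[0.4439 0.1914 0.07  ]] foot [[0.4455 0.1935 0.01  ]]
vase [[0.7922 0.1036 0.2   ]] [[0.804  0.1092 0.    ]]
glue [[ 0.343  -0.1755  0.09  ]] orange [[ 0.2739 -0.2313  0.06  ]] camera [[ 0.8296 -0.0471  0.05  ]]
```

```bash
cat >> h.py <<'E'
def go(x,y,z,yaw):
    s=r.sense(); R=np.array(s['ee_rot']); p=np.array(s['tcp_pos'])
    a=np.radians(yaw); T=np.array([[np.cos(a),0,-np.sin(a)],[np.sin(a),0,np.cos(a)],[0,-1,0]])
    dr=cv2.Rodrigues(R.T@T)[0].ravel(); dp=R.T@(np.array([x,y,z])-p)*100
    print('t',s['time_s'],'pos',p.round(4),'w',round(s['gripper_width'],3),'F',np.round(s['wrist_force'],1))
    print('turn',dr.round(3),'shift_cm',dp.round(2))
E
python3 -c "
from h import *
go(.45,-.05,.28,0)"
```

```text
t 0.2 pos [ 0.1677 -0.6017  0.2329] w 1.003 F [-0.  -0.1  0.8]
turn [-0.001  0.272 -0.   ] shift_cm [42.   -4.66 45.58]
```

Emit:
{"fn": "step_arm", "kwargs": {
  "moves": [
    [[0, 0, 0, 2.8, -0.3, 3, 100], [0, 0, 0, 5.6, -0.6, 6, 100], [0, 0, 0, 8.4, -0.9, 9.1, 100], [0, 0, 0, 11.2, -1.2, 12.1, 100], [0, 0, 0, 14, -1.5, 15.2, 100]]
  ]
}}

```text
time_s: 0.62
tcp_pos: [0.2621, -0.4165, 0.2484]
ee_rot: [[0.964, -0.0, -0.268], [0.268, 0.0, 0.964], [-0.0, -1.0, 0.0]]
wrist_force: [2.0, 0.1, -0.1]
gripper_width: 1.001
```

Emit:
{"fn": "step_arm", "kwargs": {
  "moves": [
    [[0, 0, 0, 2.8, -0.3, 3, 80], [0, 0, 0, 5.6, -0.6, 6, 60], [0, 0, 0, 8.4, -0.9, 9.1, 50], [0, 0, 0, 11.2, -1.2, 12.1, 50], [0, 0, 0, 14, -1.5, 15.2, 50]]
  ]
}}

```text
time_s: 1.03
tcp_pos: [0.356, -0.2325, 0.2639]
ee_rot: [[0.963, 0.001, -0.268], [0.268, -0.0, 0.963], [0.001, -1.0, -0.0]]
wrist_force: [1.2, -0.5, -0.8]
gripper_width: 0.709
```

Emit:
{"fn": "step_arm", "kwargs": {
  "moves": [
    [[0, 0.06, 0, 2.8, -0.3, 3, 50], [0, 0.12, 0, 5.6, -0.6, 6, 50], [0, 0.18, 0, 8.4, -0.9, 9.1, 50], [0, 0.24, 0, 11.2, -1.2, 12.1, 50], [0, 0.27, 0, 14, -1.5, 15.2, 50]]
  ]
}}

```text
time_s: 1.45
tcp_pos: [0.4499, -0.0485, 0.2789]
ee_rot: [[1.0, 0.001, 0.0], [-0.0, 0.0, 1.0], [0.001, -1.0, 0.0]]
wrist_force: [0.9, -0.7, 0.3]
gripper_width: 0.507
```

```bash
python3 -c "
from h import *
go(.45,-.05,.28,0); d=cap('wrist','w1');print(np.array(d['cam_to_world']).round(3)); cap('top','t1')"
```

```text
t 1.45 pos [ 0.4499 -0.0485  0.2789] w 0.507 F [ 0.9 -0.7  0.3]
turn [-0.    -0.     0.001] shift_cm [ 0.01 -0.11 -0.15]
[[ 0.001  0.964  0.266  0.376]
 [ 1.    -0.001 -0.001 -0.049]
 [-0.001  0.266 -0.964  0.431]
 [ 0.     0.     0.     1.   ]]
```

View pics/w1.png

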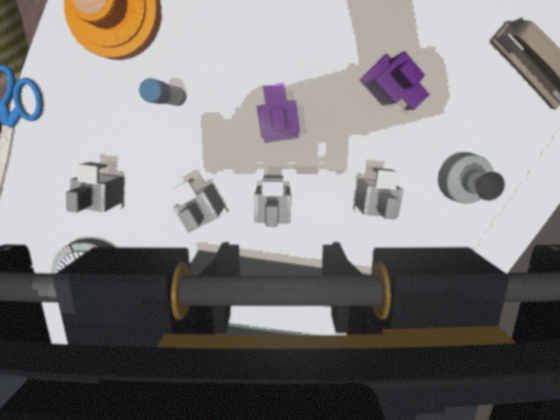

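All four grey holders are in view at about (96,188), (198,205), (272,200) and (379,193). The purple ones are at (278,115) and (398,80), and the shutter head at (488,185). I'll enlarge the row of holders.

Run:
```python
import cv2
a=cv2.imread('pics/w1.png')
b=cv2.resize(a[150:240,50:240],None,fx=4,fy=4,interpolation=cv2.INTER_CUBIC)
c=cv2.resize(a[150:240,235:425],None,fx=4,fy=4,interpolation=cv2.INTER_CUBIC)
import numpy as np
o=np.vstack([b,c[:239]]);print(o.shape);cv2.imwrite('pics/c2.png',o)
cv2.imwrite('pics/c2b.png',c)
```

```text
(599, 760, 3)
```

View pics/c2.png

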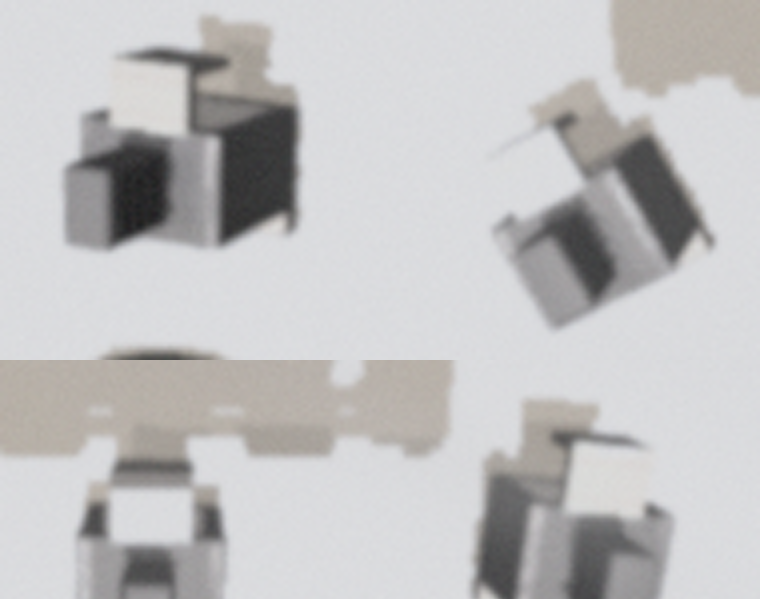

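View pics/c2b.png

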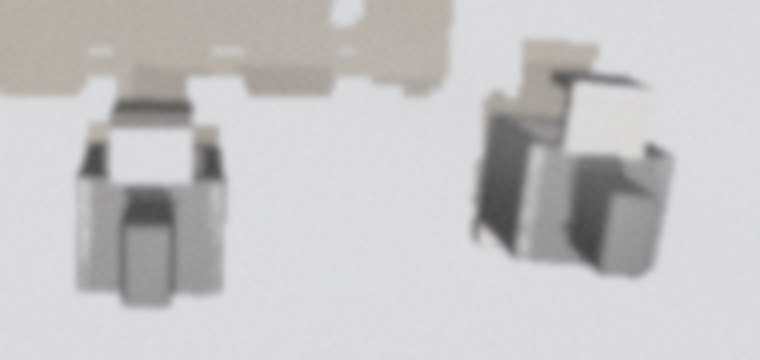

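Run:
```python
from h import *
np.set_printoptions(precision=4,suppress=True)
d=cap('wrist')
def f(o,l): return np.array(l)/4.+np.array(o)
A=(50,150);B=(235,150)
for n,o,tab,ton in [('A',A,[(68,168),(110,165),(110,247),(68,242)],[(115,57),(189,65),(187,134),(110,127)]),
 ('B',A,[(516,260),(552,236),(590,300),(555,326)],[(490,157),(552,122),(582,187),(525,220)]),
 ('C',B,[(125,225),(172,225),(168,304),(125,304)],[(110,130),(190,130),(190,183),(110,183)]),
 ('D',B,[(610,195),(656,190),(648,275),(600,272)],[(572,82),(650,88),(645,155),(565,152)])]:
    t=onz(d,f(o,tab),.086); u=onz(d,f(o,ton),.054)
    v=t.mean(0)-u.mean(0)
    L=lambda q:[np.linalg.norm(q[i]-q[(i+1)%4]).round(4) for i in range(4)]
    e=(t[2]-t[1]+t[3]-t[0]);e2=(u[2]-u[1]+u[3]-u[0])
    yaw=lambda v:np.degrees(np.arctan2(v[1],v[0])).round(1)
    print(n,t.mean(0),u.mean(0),'d',np.linalg.norm(v[:2]),'yaw',yaw(v),yaw(e),yaw(e2),L(t),L(u))
```

```text
A [ 0.4649 -0.2784  0.086 ] [ 0.4393 -0.2752  0.054 ] d 0.025787805472250517 yaw -7.1 -9.3 -11.1 [np.float64(0.0125), np.float64(0.0238), np.float64(0.0124), np.float64(0.0216)] [np.float64(0.0228), np.float64(0.0209), np.float64(0.024), np.float64(0.0215)]
B [ 0.4855 -0.148   0.086 ] [ 0.4619 -0.1599  0.054 ] d 0.02646246098633907 yaw 26.7 26.8 23.5 [np.float64(0.0126), np.float64(0.0205), np.float64(0.0129), np.float64(0.0213)] [np.float64(0.0218), np.float64(0.0209), np.float64(0.0205), np.float64(0.0211)]
C [ 0.4803 -0.0558  0.086 ] [ 0.4568 -0.0559  0.054 ] d 0.023497849027232367 yaw 0.2 -1.4 0.1 [np.float64(0.0127), np.float64(0.0225), np.float64(0.0119), np.float64(0.0225)] [np.float64(0.0232), np.float64(0.0158), np.float64(0.0235), np.float64(0.0158)]
D [0.4704 0.0759 0.086 ] [0.4445 0.0779 0.054 ] d 0.025920228292083427 yaw -4.5 -0.6 0.1 [np.float64(0.0127), np.float64(0.0241), np.float64(0.0136), np.float64(0.0218)] [np.float64(0.0232), np.float64(0.0199), np.float64(0.024), np.float64(0.0207)]
```

Emit:
{"fn": "step_arm", "kwargs": {
  "moves": [
    [[0, 0, 0, 3, 0, 0, 50], [0, 0, 0, 6, 0, 0, 50], [0, 0, 0, 9, 0, 0, 50], [0, 0, 0, 12, 0, 0, 50], [0, 0, 0, 15, 0, 0, 50]]
  ]
}}

```text
time_s: 2.02
tcp_pos: [0.6003, -0.0518, 0.2782]
ee_rot: [[1.0, -0.001, -0.0], [0.0, -0.0, 1.0], [-0.001, -1.0, -0.0]]
wrist_force: [0.8, -0.5, 0.9]
gripper_width: 0.503
```

```bash
python3 -c "
from h import *
go(.6,-.05,.28,0); d=cap('wrist','w2')
np.save('w2T.npy',np.array(d['cam_to_world']))"
```

```text
t 2.0167 pos [ 0.6003 -0.0518  0.2782] w 0.503 F [ 0.8 -0.5  0.9]
turn [ 0.     0.    -0.001] shift_cm [-0.03 -0.18  0.18]
```

View pics/w2.png

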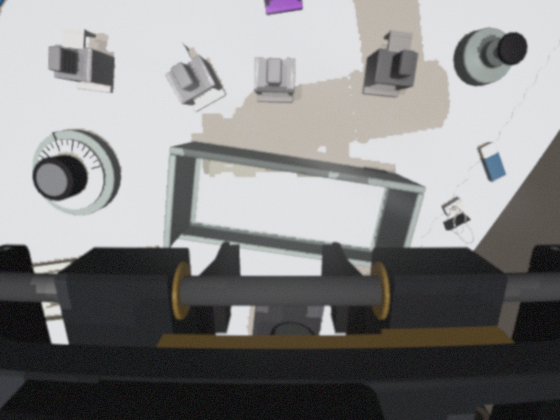

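Run:
```python
import cv2
a=cv2.imread('pics/w2.png')
b=cv2.resize(a[140:200,160:300],None,fx=5,fy=5,interpolation=cv2.INTER_CUBIC)
c=cv2.resize(a[150:210,295:435],None,fx=5,fy=5,interpolation=cv2.INTER_CUBIC)
import numpy as np
cv2.imwrite('pics/c3.png',np.vstack([b[:290],c]))
cv2.imwrite('pics/c4.png',cv2.resize(a[120:225,20:140],None,fx=5,fy=5,interpolation=cv2.INTER_CUBIC))
```

```text
(no output)
```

View pics/c3.png

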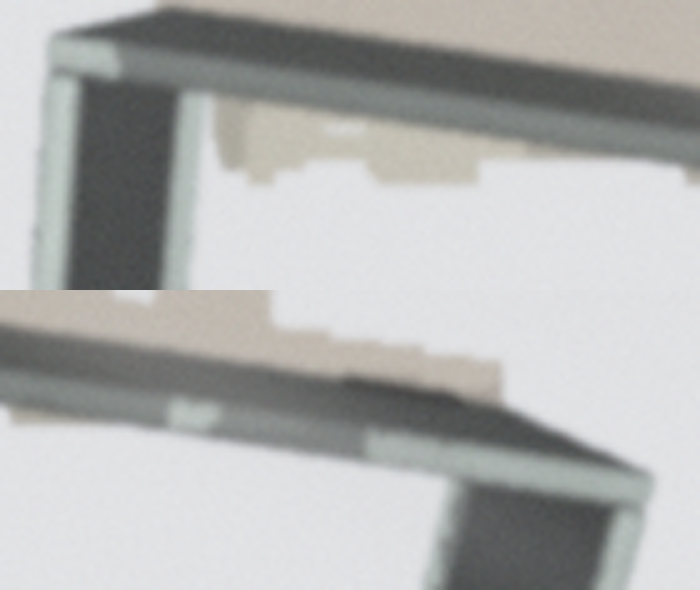

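View pics/c4.png

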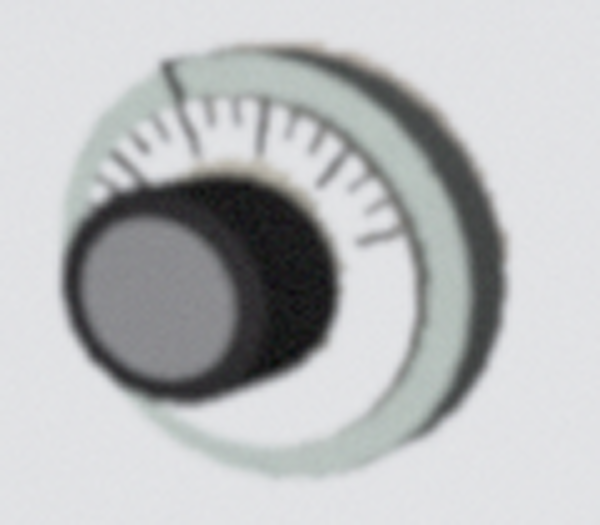

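The ring's index (crop (170,65)) sits on a long tick with 90° of scale clockwise beyond it, and the broad bar was 90° the other way in the top view. So it reads about 90 now, to be measured closely later. Next, the rim line.

Run:
```python
from h import *
np.set_printoptions(precision=4,suppress=True)
d=cap('wrist')
l=lambda *p:[(x/5+160,y/5+140) for x,y in p]
q=lambda *p:[(x/5+295,(y-290)/5+150) for x,y in p]
L=onz(d,l((50,38),(50,70)),.095);R=onz(d,q((653,475),(645,502)),.095)
v=L.mean(0)-R.mean(0)
print(L,R,v,np.linalg.norm(L[0]-R[0]),np.linalg.norm(L[1]-R[1]),np.degrees(np.arctan2(-v[0],-v[1])) , 'mid',(L.mean(0)+R.mean(0))/2)
# midband points
m=onz(d,l((400,100),(200,76))+q((100,395),(300,425),(500,465)),.095);print(m)
k=lambda *p:[(x/5+20,y/5+120) for x,y in p]
print('collar',onz(d,k((159,298)),.062),'index',onz(d,k((168,65),(182,100)),.022))
```

```text
[[ 0.5576 -0.1639  0.095 ]
 [ 0.564  -0.1645  0.095 ]] [[0.5979 0.0996 0.095 ]
 [0.6037 0.0985 0.095 ]] [-0.04   -0.2632  0.    ] 0.26658502130681117 0.265950129579773 8.637748818366957 mid [ 0.5808 -0.0326  0.095 ]
[[ 0.5704 -0.0932  0.095 ]
 [ 0.5654 -0.1337  0.095 ]
 [ 0.5816 -0.017   0.095 ]
 [ 0.5877  0.0243  0.095 ]
 [ 0.5959  0.0667  0.095 ]]
collar [[ 0.5951 -0.3204  0.062 ]] index [[ 0.5428 -0.3371  0.022 ]
 [ 0.5516 -0.3347  0.022 ]]
```

```bash
python3 -c "
from h import *
go(.465,-.278,.16,-9)"
```

```text
t 2.1167 pos [ 0.6021 -0.0516  0.2761] w 0.501 F [-1.2  0.6 -0.9]
turn [ 0.001  0.157 -0.002] shift_cm [-13.68  11.66 -22.63]
```

Emit:
{"fn": "step_arm", "kwargs": {
  "moves": [
    [[0, 0, 0, -2, 0, -3.4, 45], [0, 0, 0, -4, 0, -6.8, 45], [0, 0, 0, -6, 1, -10.2, 45], [0, 0, 0, -8, 2, -13.6, 45], [0, 0, 0, -10, 3, -17, 45]]
  ]
}}

```text
time_s: 2.53
tcp_pos: [0.4972, -0.2224, 0.2485]
ee_rot: [[1.0, 0.0, -0.001], [0.001, 0.0, 1.0], [0.0, -1.0, 0.0]]
wrist_force: [0.6, -0.9, -0.2]
gripper_width: 0.452
```

Emit:
{"fn": "step_arm", "kwargs": {
  "moves": [
    [[0, 0.05, 0, -1, 2, -1.5, 45], [0, 0.1, 0, -2, 4, -3, 45], [0, 0.157, 0, -3.7, 6, -5.6, 45], [0, 0.157, 0, -3.7, 8.6, -5.6, 45], [0, 0.157, 0, -3.7, 8.6, -5.6, 45]]
  ]
}}

```text
time_s: 2.95
tcp_pos: [0.4574, -0.2768, 0.158]
ee_rot: [[0.987, -0.01, 0.16], [-0.16, 0.004, 0.987], [-0.01, -1.0, 0.003]]
wrist_force: [-0.1, 0.6, -0.8]
gripper_width: 0.452
```

```bash
python3 -c "
from h import *
for i in range(6):
  s=r.sense(); print(s['time_s'],s['tcp_pos'].round(4),s['joints'].round(2)); d=cap('wrist','w3')
go(.465,-.278,.16,-9)"
```

```text
2.95 [ 0.4574 -0.2768  0.158 ] [-13.85  17.58 -17.99  -0.14 -55.03 -85.26]
3.0 [ 0.4597 -0.277   0.1606] [-1.376e+01  1.748e+01 -1.774e+01 -3.000e-02 -5.514e+01 -8.526e+01]
3.05 [ 0.4618 -0.2771  0.1626] [-1.369e+01  1.741e+01 -1.754e+01  3.000e-02 -5.515e+01 -8.527e+01]
3.1 [ 0.4632 -0.277   0.1638] [-1.363e+01  1.736e+01 -1.742e+01  5.000e-02 -5.514e+01 -8.527e+01]
3.15 [ 0.464  -0.2768  0.1643] [-1.360e+01  1.734e+01 -1.737e+01  4.000e-02 -5.513e+01 -8.527e+01]
3.2 [ 0.4642 -0.2766  0.1644] [-1.357e+01  1.733e+01 -1.735e+01  3.000e-02 -5.512e+01 -8.527e+01]
t 3.25 pos [ 0.4643 -0.2765  0.1643] w 0.451 F [ 0.2  0.2 -0.4]
turn [0.001 0.003 0.003] shift_cm [ 0.09  0.43 -0.14]
```

View pics/w3.png

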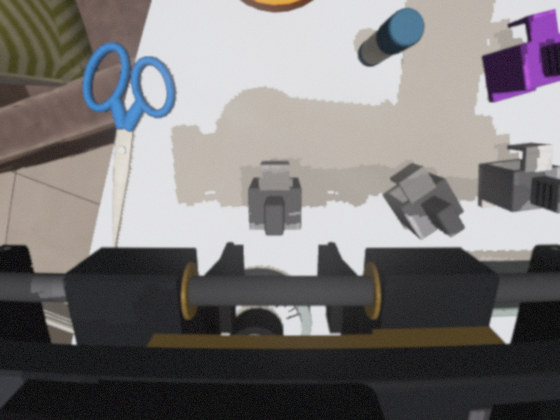

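```bash
cat > crop.py <<'E'
import cv2,sys
f,o,x0,y0,x1,y1,s=sys.argv[1:8]
a=cv2.imread('pics/%s.png'%f)[int(y0):int(y1),int(x0):int(x1)]
cv2.imwrite('pics/%s.png'%o,cv2.resize(a,None,fx=float(s),fy=float(s),interpolation=cv2.INTER_CUBIC))
E
python3 crop.py w3 c5 240 150 310 240 6; python3 -c "
from h import *
d=cap('wrist'); print(proj(d,[[.4643,-.2765,.086]]))"
```

```text
[[280.94194791 223.51576665]]
```

View pics/c5.png

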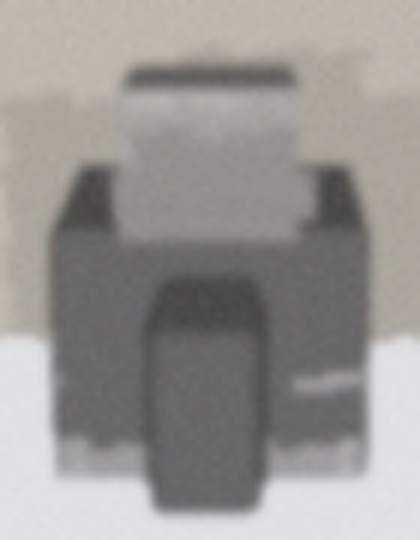

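```bash
cat >> h.py <<'E'
def tl(d,p,z):
    "pixels at height z -> tool-frame offsets (cm): x, z"
    s=r.sense(); P=onz(d,p,z)-np.array(s['tcp_pos']); 
    return P@np.array(s['ee_rot'])*100
E
python3 -c "
from h import *
d=cap('wrist'); c=lambda *p:[(240+x/6,150+y/6) for x,y in p]
print(onz(d,c((207,419)),.086),tl(d,c((150,330),(265,330),(207,419),(152,508),(262,508)),.086).round(2),tl(d,c((120,87),(295,87),(115,240),(300,240)),.054).round(2)); go(.464,-.278,.07,-9)"
```

```text
[[ 0.46056648 -0.28059187  0.086     ]] [[-1.41  7.78 -1.16]
 [-1.41  7.78  0.23]
 [-0.29  7.78 -0.48]
 [ 0.86  7.78 -1.16]
 [ 0.86  7.78  0.2 ]] [[-3.93 10.97 -1.67]
 [-3.93 10.97  0.65]
 [-1.85 10.98 -1.77]
 [-1.85 10.98  0.73]]
t 3.35 pos [ 0.464  -0.2763  0.1638] w 0.45 F [0.1 0.1 0.8]
turn [0.    0.003 0.002] shift_cm [ 0.    9.38 -0.17]
```

Emit:
{"fn": "step_arm", "kwargs": {
  "moves": [
    [[0, 0, 0, -0.3, 2.5, -0.5, 45], [0, 0, 0, -0.3, 5, -0.5, 45], [0, 0, 0, -0.3, 7.5, -0.5, 45], [0, 0, 0, -0.3, 9.3, -0.5, 45], [0, 0, 0, -0.3, 9.3, -0.5, 45]]
  ]
}}

```text
time_s: 3.77
tcp_pos: [0.4583, -0.2803, 0.0671]
ee_rot: [[0.988, -0.004, 0.154], [-0.154, 0.001, 0.988], [-0.005, -1.0, 0.001]]
wrist_force: [-0.6, -0.1, 0.4]
gripper_width: 0.446
```

Emit:
{"fn": "step_arm", "kwargs": {
  "moves": [
    [[0, 0, 0, 0, 0, 0, 45], [0, 0, 0, 0, 0, 0, 45], [0, 0, 0, 0, 0, 0, 45], [0, 0, 0, 0, 0, 0, 5], [0, 0, 0, 0, 0, 0, 5]]
  ]
}}

```text
time_s: 4.18
tcp_pos: [0.4598, -0.2811, 0.0705]
ee_rot: [[0.988, 0.002, 0.154], [-0.154, -0.0, 0.988], [0.002, -1.0, -0.0]]
wrist_force: [0.1, 0.5, 0.0]
gripper_width: 0.368
```

Emit:
{"fn": "step_arm", "kwargs": {
  "moves": [
    [[0, 0, 0, 0, 0, 0, 5], [0, 0, 0, 0, 0, 0, 5], [0, 0, 0, 0, 0, 0, 5], [0, 0, 0, 0, 0, 0, 5], [0, 0, 0, 0, 0, 0, 5]]
  ]
}}

```text
time_s: 4.6
tcp_pos: [0.4594, -0.281, 0.0697]
ee_rot: [[0.988, 0.0, 0.155], [-0.155, -0.0, 0.988], [0.0, -1.0, -0.0]]
wrist_force: [0.2, 1.2, 2.0]
gripper_width: 0.158
```

```bash
python3 -c "
from h import *
go(.464,-.278,.07,-9);cap('wrist','w4')"; python3 crop.py w4 c6 180 120 400 300 3.5
```

```text
t 4.6 pos [ 0.4594 -0.281   0.0697] w 0.158 F [0.2 1.2 2. ]
turn [0.    0.002 0.   ] shift_cm [ 0.41 -0.03  0.37]
```

View pics/c6.png

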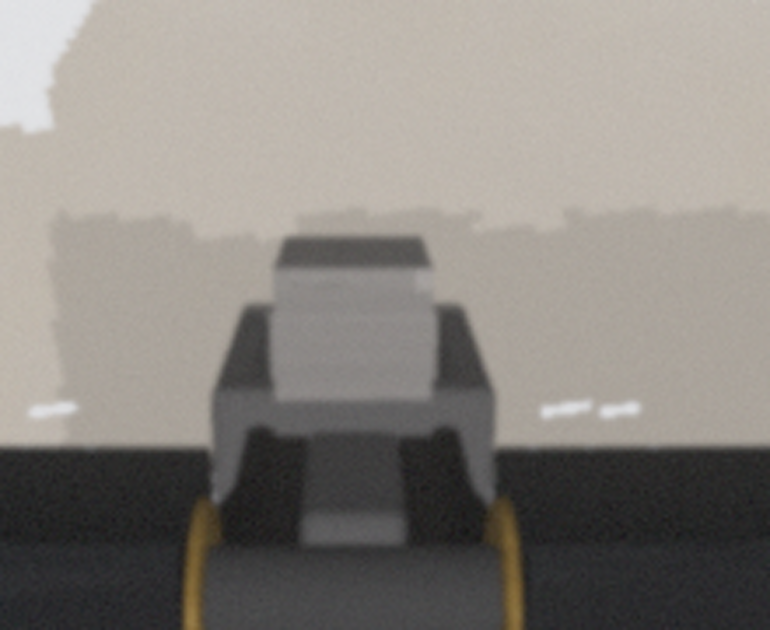

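```bash
python3 -c "
from h import *
d=cap('wrist'); c=lambda *p:[(180+x/3.5,120+y/3.5) for x,y in p]
print(tl(d,c((275,267),(432,267),(270,400),(437,400),(215,390),(492,390)),.054).round(2))"
```

```text
[[-3.51  1.57 -1.18]
 [-3.51  1.57  1.17]
 [-1.4   1.57 -1.29]
 [-1.4   1.57  1.29]
 [-1.57  1.57 -2.14]
 [-1.56  1.57  2.13]]
```

Emit:
{"fn": "step_arm", "kwargs": {
  "moves": [
    [[0, 0, 0, 0, -2, 0, 5], [0, 0, 0, 0, -5, 0, 5], [0, 0, 0, 0, -8, 0, 5], [0, 0, 0, 0, -11, 0, 5], [0, 0, 0, 0, -11.7, 0, 5]]
  ]
}}

```text
time_s: 5.12
tcp_pos: [0.4616, -0.2821, 0.1914]
ee_rot: [[0.988, 0.008, 0.154], [-0.154, -0.004, 0.988], [0.009, -1.0, -0.002]]
wrist_force: [1.0, -0.5, -0.8]
gripper_width: 0.162
```

```bash
python3 -c "
from h import *
go(.5911,-.1192,.185,-8.6)"
```

```text
t 5.1167 pos [ 0.4616 -0.2821  0.1914] w 0.162 F [ 1.  -0.5 -0.8]
turn [ 0.002 -0.004  0.009] shift_cm [10.29  0.68 18.09]
```

Emit:
{"fn": "step_arm", "kwargs": {
  "moves": [
    [[0, 0, 0, 2, 0, 3, 5], [0, 0, 0, 4, 0, 6.5, 5], [0, 0, 0, 6, 0, 10, 5], [0, 0, 0, 8, 0, 13.5, 5], [0, 0, 0, 10, 0, 17, 5]]
  ]
}}

```text
time_s: 5.53
tcp_pos: [0.5846, -0.1269, 0.1854]
ee_rot: [[0.988, -0.002, 0.155], [-0.155, 0.0, 0.988], [-0.002, -1.0, 0.0]]
wrist_force: [0.0, -0.8, -1.9]
gripper_width: 0.156
```

Emit:
{"fn": "step_arm", "kwargs": {
  "moves": [
    [[0, 0, 0, 0.4, 0, 1, 5], [0, 0, 0, 0.4, 0, 1, 5], [0, 0, 0, 0.4, 0, 1, 5], [0, 0, 0, 0.4, 0, 1, 5], [0, 0, 0, 0.4, 0, 1, 5]]
  ]
}}

```text
time_s: 5.95
tcp_pos: [0.5889, -0.1203, 0.1861]
ee_rot: [[0.988, -0.001, 0.156], [-0.156, 0.0, 0.988], [-0.001, -1.0, -0.0]]
wrist_force: [-0.4, 0.7, -1.8]
gripper_width: 0.158
```

```bash
python3 -c "
from h import *
go(.5911,-.1192,.152,-8.6);cap('wrist','w5')"; python3 crop.py w5 c7 130 90 430 300 2.6
```

```text
t 5.95 pos [ 0.5889 -0.1203  0.1861] w 0.158 F [-0.4  0.7 -1.8]
turn [ 0.    -0.007 -0.001] shift_cm [0.2  3.41 0.15]
```

View pics/c7.png

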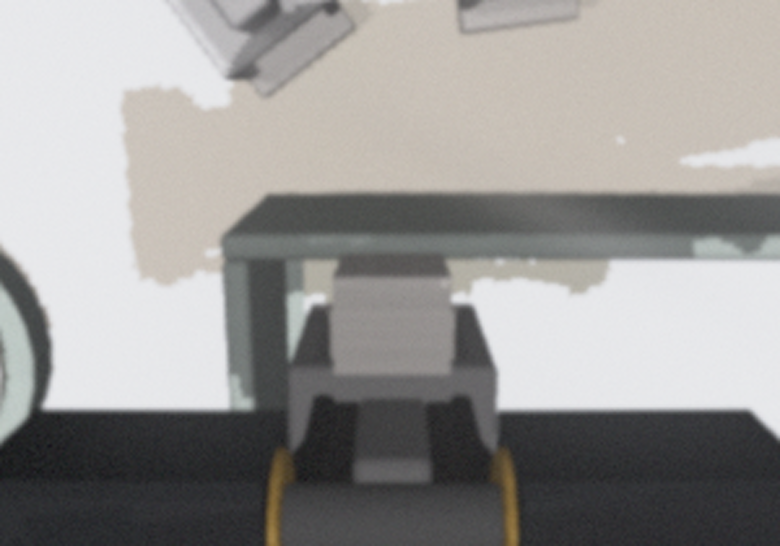

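```bash
python3 -c "
from h import *
d=cap('wrist'); c=lambda *p:[(130+x/2.6,90+y/2.6) for x,y in p]
print(tl(d,c((225,238),(700,234),(230,260),(700,257)),.095).round(2),tl(d,c((335,276),(448,276),(290,368),(495,368)),.1704).round(2))"
```

```text
[[-2.94  9.15 -4.85]
 [-3.06  9.15  8.94]
 [-2.29  9.15 -4.74]
 [-2.38  9.15  9.01]] [[-3.52  1.62 -1.17]
 [-3.52  1.62  1.11]
 [-1.56  1.61 -2.14]
 [-1.56  1.61  2.12]]
```

```bash
cat >> h.py <<'E'
import time,pickle
def shot(n,f):
    for i in range(3): 
        s=r.sense(); print(s['tcp_pos'].round(4)); d=cap(n,f)
    pickle.dump((d,s),open('pics/'+f+'.pkl','wb')); return d
def tlp(f,p,z):
    d,s=pickle.load(open('pics/'+f+'.pkl','rb')); P=onz(d,p,z)-np.array(s['tcp_pos']); return P@np.array(s['ee_rot'])*100
E
python3 -c "
from h import *
shot('wrist','w6');go(.5911,-.1192,.152,-8.6)"; python3 crop.py w6 c8 130 90 430 300 2.6
```

```text
[ 0.5892 -0.1204  0.1865]
[ 0.5893 -0.1203  0.1867]
[ 0.5895 -0.1201  0.1867]
t 6.2 pos [ 0.5896 -0.12    0.1867] w 0.162 F [ 0.7 -0.4 -1.1]
turn [-0.    -0.006  0.   ] shift_cm [0.14 3.47 0.1 ]
```

View pics/c8.png

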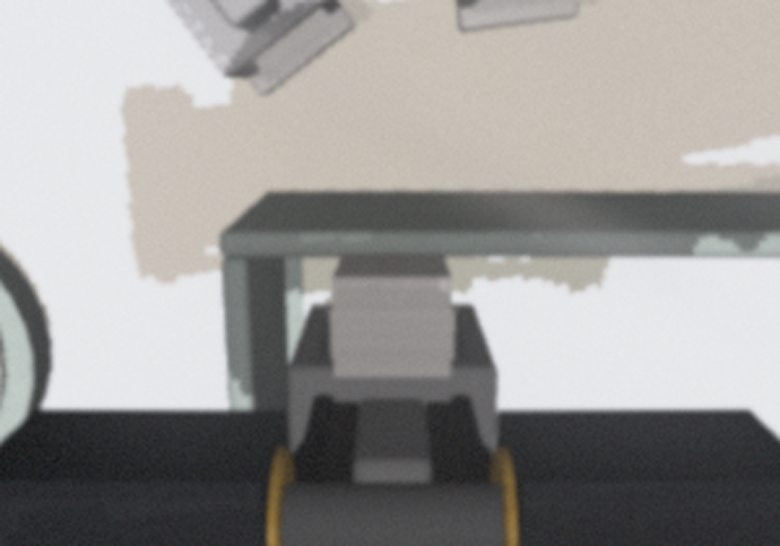

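Emit:
{"fn": "step_arm", "kwargs": {
  "moves": [
    [[0, -0.003, 0, -0.2, 1, 0, 5], [0, -0.006, 0, -0.2, 2, 0, 5], [0, -0.006, 0, -0.2, 3, 0, 5], [0, -0.006, 0, -0.2, 3.8, 0, 5], [0, -0.006, 0, -0.2, 3.8, 0, 5]]
  ]
}}

```text
time_s: 6.62
tcp_pos: [0.5863, -0.1189, 0.1454]
ee_rot: [[0.989, -0.006, 0.149], [-0.149, 0.0, 0.989], [-0.006, -1.0, -0.001]]
wrist_force: [-1.7, -0.1, -1.0]
gripper_width: 0.163
```

```bash
python3 -c "
from h import *
cap('wrist');cap('wrist');shot('wrist','w7')"; python3 crop.py w7 c9 170 120 380 270 3.7
```

```text
[ 0.5878 -0.119   0.1477]
[ 0.5882 -0.119   0.1484]
[ 0.5884 -0.119   0.1488]
```

View pics/c9.png

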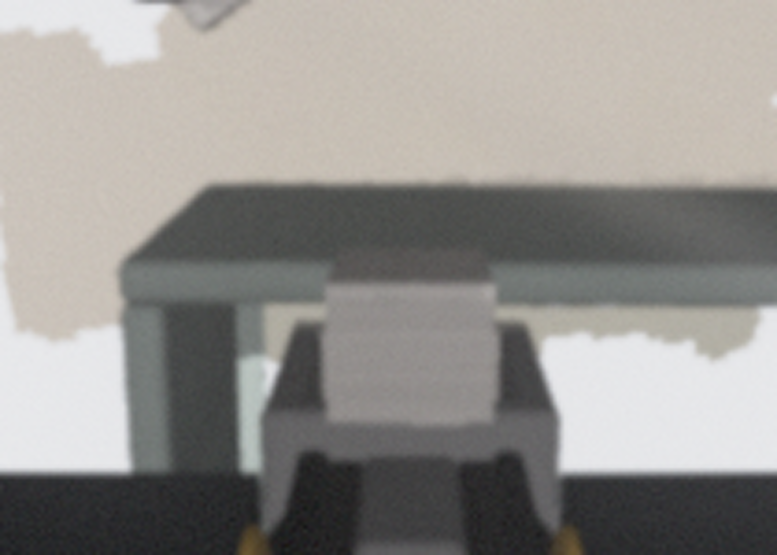

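```bash
python3 -c "
from h import *
c=lambda *p:[(170+x/3.7,120+y/3.7) for x,y in p]
print(tlp('w7',c((125,262),(700,262),(130,303),(700,305)),.095).round(2),tlp('w7',c((330,283),(492,283),(265,410),(556,410)),.1331).round(2),tlp('w7',c((335,252),(488,252)),.107).round(2))"
```

```text
[[-3.    5.38 -4.96]
 [-3.    5.38  5.02]
 [-2.27  5.38 -4.91]
 [-2.23  5.38  5.07]] [[-3.5   1.57 -1.14]
 [-3.5   1.57  1.15]
 [-1.6   1.57 -2.13]
 [-1.6   1.57  2.12]] [[-3.41  4.18 -1.23]
 [-3.41  4.18  1.26]]
```

Emit:
{"fn": "step_arm", "kwargs": {
  "moves": [
    [[0, 0, 0, -0.2, 0, 0, 5], [0, 0, 0, -0.35, 0, 0, 5], [0, 0, 0, -0.35, 0.6, 0, 5], [0, 0, 0, -0.35, 1.2, 0, 5], [0, 0, 0, -0.35, 1.8, 0, 5]]
  ]
}}

```text
time_s: 7.28
tcp_pos: [0.5843, -0.1184, 0.1299]
ee_rot: [[0.989, -0.0, 0.149], [-0.149, 0.0, 0.989], [-0.0, -1.0, 0.0]]
wrist_force: [1.1, 0.8, -1.7]
gripper_width: 0.162
```

Emit:
{"fn": "step_arm", "kwargs": {
  "moves": [
    [[0, 0, 0, 0, 0.4, 0, 5], [0, 0, 0, 0, 0.8, 0, 5], [0, 0, 0, 0, 1.2, 0, 5], [0, 0, 0, 0, 1.45, 0, 5], [0, 0, 0, 0, 1.45, 0, 5]]
  ]
}}

```text
time_s: 7.7
tcp_pos: [0.5846, -0.1185, 0.1159]
ee_rot: [[0.989, -0.0, 0.148], [-0.148, -0.0, 0.989], [-0.0, -1.0, -0.0]]
wrist_force: [-0.2, 0.4, -1.8]
gripper_width: 0.156
```

```bash
python3 -c "
from h import *
shot('wrist','w8');go(.59,-.12,.15,-8.6)"; python3 crop.py w8 c10 170 120 380 270 3.7
```

```text
[ 0.5846 -0.1185  0.1159]
[ 0.5846 -0.1184  0.116 ]
[ 0.5846 -0.1184  0.116 ]
t 7.85 pos [ 0.5846 -0.1184  0.1161] w 0.16 F [ 0.1  0.6 -1.1]
turn [-0.     0.001  0.   ] shift_cm [ 0.56 -3.39 -0.07]
```

View pics/c10.png

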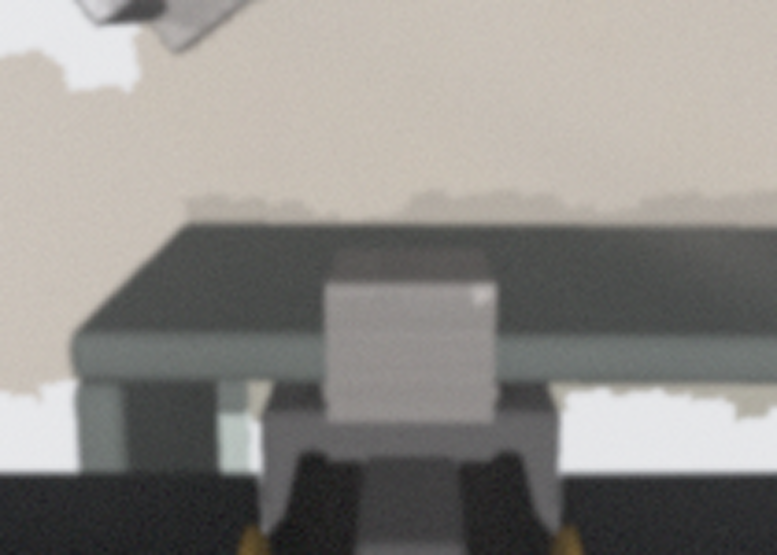

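Emit:
{"fn": "step_arm", "kwargs": {
  "moves": [
    [[0, 0, 0, 0, 0.1, 0, 10], [0, 0, 0, 0, 0.1, 0, 20], [0, 0, 0, 0, 0.1, 0, 35], [0, 0, 0, 0, 0.1, 0, 38], [0, 0, 0, 0, 0.1, 0, 38]]
  ]
}}

```text
time_s: 8.27
tcp_pos: [0.5846, -0.1185, 0.1151]
ee_rot: [[0.989, 0.0, 0.149], [-0.149, 0.0, 0.989], [0.0, -1.0, 0.0]]
wrist_force: [-0.4, 0.6, 0.3]
gripper_width: 0.331
```

Emit:
{"fn": "step_arm", "kwargs": {
  "moves": [
    [[0, 0, 0, 0, 0, 0, 38], [0, 0, 0, 0, -1, 0, 38], [0, 0, 0, 0, -4, 0, 38], [0, 0, 0, 0, -7, 0, 38], [0, 0, 0, 0, -10, 0, 38]]
  ]
}}

```text
time_s: 8.68
tcp_pos: [0.5843, -0.1186, 0.2168]
ee_rot: [[0.989, -0.0, 0.149], [-0.149, -0.0, 0.989], [-0.0, -1.0, -0.0]]
wrist_force: [0.1, -0.3, 0.2]
gripper_width: 0.38
```

```bash
python3 -c "
from h import *
cap('wrist');cap('wrist');shot('wrist','w9');go(.4855,-.148,.16,26)"; python3 crop.py w9 c11 60 60 460 270 1.9
```

```text
[ 0.5878 -0.1189  0.2222]
[ 0.5861 -0.1185  0.219 ]
[ 0.5848 -0.1184  0.2166]
t 8.9333 pos [ 0.5841 -0.1184  0.2151] w 0.382 F [-1.   0.3 -0.2]
turn [-0.001 -0.603  0.   ] shift_cm [-9.3   5.51 -4.4 ]
```

View pics/c11.png

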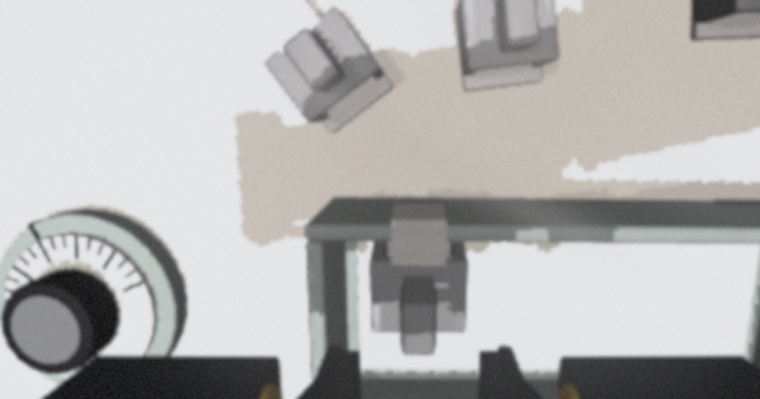

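The first holder hangs with its block inside the tray. Next is holder B, yaw about 26°.

Emit:
{"fn": "step_arm", "kwargs": {
  "moves": [
    [[0, -0.12, 0, -3, 0, -1, 45], [0, -0.24, 0, -6, 1, -2.5, 45], [0, -0.36, 0, -9.3, 2.5, -4.4, 45], [0, -0.48, 0, -9.3, 4, -4.4, 45], [0, -0.6, 0, -9.3, 5, -4.4, 45]]
  ]
}}

```text
time_s: 9.35
tcp_pos: [0.4823, -0.1486, 0.1628]
ee_rot: [[0.898, -0.005, -0.439], [0.439, 0.001, 0.898], [-0.004, -1.0, 0.003]]
wrist_force: [0.0, -0.3, -0.0]
gripper_width: 0.448
```

```bash
python3 -c "
from h import *
cap('wrist');cap('wrist');cap('wrist');shot('wrist','w10');go(.4855,-.148,.16,26)"; python3 crop.py w10 c12 230 140 330 245 5
```

```text
[ 0.4849 -0.1482  0.1637]
[ 0.4859 -0.1482  0.1645]
[ 0.4864 -0.1481  0.165 ]
t 9.65 pos [ 0.4866 -0.1481  0.1653] w 0.45 F [0.9 0.1 0.2]
turn [ 0.    -0.005  0.   ] shift_cm [-0.1   0.53  0.05]
```

View pics/c12.png

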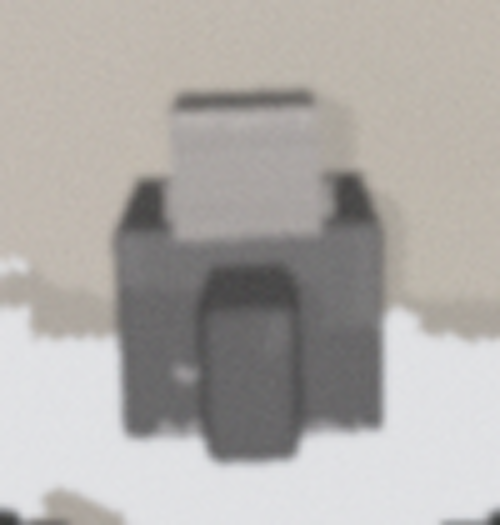

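```bash
python3 -c "
from h import *
c=lambda *p:[(230+x/5,140+y/5) for x,y in p]
print(tlp('w10',c((202,308),(298,308),(208,457),(297,457),(251,382)),.086).round(2),tlp('w10',c((172,108),(317,105),(168,237),(325,235),(120,235),(383,228)),.054).round(2))"
```

```text
[[-1.67  7.9  -0.7 ]
 [-1.67  7.9   0.69]
 [ 0.61  7.9  -0.63]
 [ 0.61  7.9   0.69]
 [-0.55  7.9   0.01]] [[-4.17 11.1  -1.26]
 [-4.22 11.1   1.06]
 [-2.07 11.1  -1.35]
 [-2.11 11.1   1.21]
 [-2.11 11.1  -2.13]
 [-2.22 11.1   2.15]]
```

Emit:
{"fn": "step_arm", "kwargs": {
  "moves": [
    [[0, -0.025, 0, -0.4, 2.5, 0, 45], [0, -0.025, 0, -0.4, 5, 0, 45], [0, -0.025, 0, -0.4, 7.5, 0, 45], [0, -0.025, 0, -0.4, 9.5, 0, 45], [0, -0.025, 0, -0.4, 9.5, 0, 45]]
  ]
}}

```text
time_s: 10.07
tcp_pos: [0.4809, -0.1497, 0.0671]
ee_rot: [[0.89, -0.006, -0.457], [0.457, 0.0, 0.89], [-0.005, -1.0, 0.003]]
wrist_force: [-0.3, -0.1, 1.0]
gripper_width: 0.447
```

Emit:
{"fn": "step_arm", "kwargs": {
  "moves": [
    [[0, 0, 0, 0, 0, 0, 45], [0, 0, 0, 0, 0, 0, 45], [0, 0, 0, 0, 0, 0, 5], [0, 0, 0, 0, 0, 0, 5], [0, 0, 0, 0, 0, 0, 5]]
  ]
}}

```text
time_s: 10.48
tcp_pos: [0.483, -0.1499, 0.0711]
ee_rot: [[0.889, 0.002, -0.458], [0.458, 0.0, 0.889], [0.002, -1.0, -0.001]]
wrist_force: [-0.2, -0.5, 0.2]
gripper_width: 0.303
```

Emit:
{"fn": "step_arm", "kwargs": {
  "moves": [
    [[0, 0, 0, 0, 0, 0, 5], [0, 0, 0, 0, 0, 0, 5], [0, 0, 0, 0, 0, 0, 5], [0, 0, 0, 0, 0, 0, 5], [0, 0, 0, 0, 0, 0, 5]]
  ]
}}

```text
time_s: 10.9
tcp_pos: [0.4826, -0.1499, 0.0703]
ee_rot: [[0.889, 0.0, -0.458], [0.458, -0.0, 0.889], [0.0, -1.0, -0.0]]
wrist_force: [-0.2, -0.3, 2.2]
gripper_width: 0.16
```

```bash
python3 -c "
from h import *
shot('wrist','w11');go(.5,-.14,.07,26)"; python3 crop.py w11 c13 180 120 400 300 3.5
```

```text
[ 0.4826 -0.1499  0.0703]
[ 0.4826 -0.1499  0.0703]
[ 0.4826 -0.1499  0.0703]
t 11.05 pos [ 0.4825 -0.15    0.0703] w 0.16 F [ 0.1 -0.5  4.4]
turn [0.    0.022 0.   ] shift_cm [2.01 0.03 0.09]
```

View pics/c13.png

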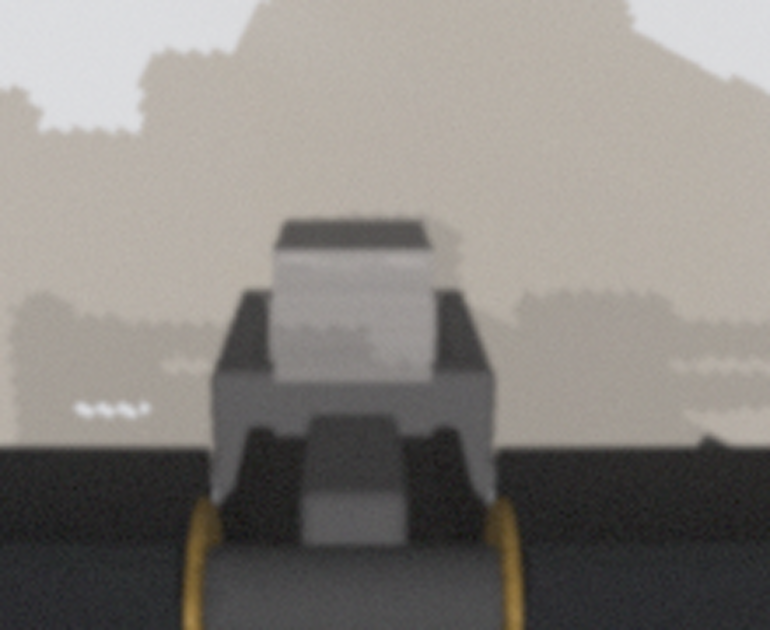

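Emit:
{"fn": "step_arm", "kwargs": {
  "moves": [
    [[0, 0, 0, 0, -2, 0, 5], [0, 0, 0, 0, -5, 0, 5], [0, 0, 0, 0, -8, 0, 5], [0, 0, 0, 0, -11, 0, 5], [0, 0, 0, 0, -11.7, 0, 5]]
  ]
}}

```text
time_s: 11.47
tcp_pos: [0.4848, -0.1502, 0.1916]
ee_rot: [[0.888, 0.009, -0.459], [0.459, -0.001, 0.889], [0.007, -1.0, -0.005]]
wrist_force: [1.7, -0.6, -0.4]
gripper_width: 0.162
```

```bash
python3 -c "
from h import *
cap('wrist');cap('wrist');cap('wrist');cap('wrist');go(.5964,-.0627,.186,-8.6)"
```

```text
t 11.6667 pos [ 0.4812 -0.1496  0.1854] w 0.156 F [-0.6 -0.4 -1.4]
turn [-0.001  0.625 -0.003] shift_cm [14.22 -0.09  2.46]
```

Emit:
{"fn": "step_arm", "kwargs": {
  "moves": [
    [[0, 0.12, 0, 3, 0, 0.5, 5], [0, 0.24, 0, 6, 0, 1, 5], [0, 0.36, 0, 9, 0, 1.5, 5], [0, 0.48, 0, 12, 0, 2, 5], [0, 0.6, 0, 14.1, 0, 2.5, 5]]
  ]
}}

```text
time_s: 12.08
tcp_pos: [0.5969, -0.0618, 0.1838]
ee_rot: [[0.992, -0.004, 0.129], [-0.129, -0.0, 0.992], [-0.004, -1.0, -0.001]]
wrist_force: [-0.1, -0.5, -0.6]
gripper_width: 0.159
```

Emit:
{"fn": "step_arm", "kwargs": {
  "moves": [
    [[0, 0.022, 0, 0, 0.6, 0, 5], [0, 0.022, 0, 0, 1.2, 0, 5], [0, 0.022, 0, 0, 2.4, 0, 5], [0, 0.022, 0, 0, 3.6, 0, 5], [0, 0.022, 0, 0, 3.6, 0, 5]]
  ]
}}

```text
time_s: 12.5
tcp_pos: [0.5951, -0.0637, 0.1475]
ee_rot: [[0.989, -0.003, 0.146], [-0.146, -0.0, 0.989], [-0.003, -1.0, -0.0]]
wrist_force: [3.1, 0.2, -3.2]
gripper_width: 0.158
```

```bash
python3 -c "
from h import *
cap('wrist');cap('wrist');cap('wrist');shot('wrist','w12');go(.5964,-.0627,.150,-8.6)"; python3 crop.py w12 c14 170 120 380 270 3.7
```

```text
[ 0.5953 -0.0636  0.1505]
[ 0.5953 -0.0635  0.1508]
[ 0.5954 -0.0634  0.1511]
t 12.8 pos [ 0.5955 -0.0633  0.1512] w 0.158 F [-0.2 -0.4 -1.3]
turn [ 0.     0.004 -0.001] shift_cm [0.08 0.12 0.07]
```

View pics/c14.png

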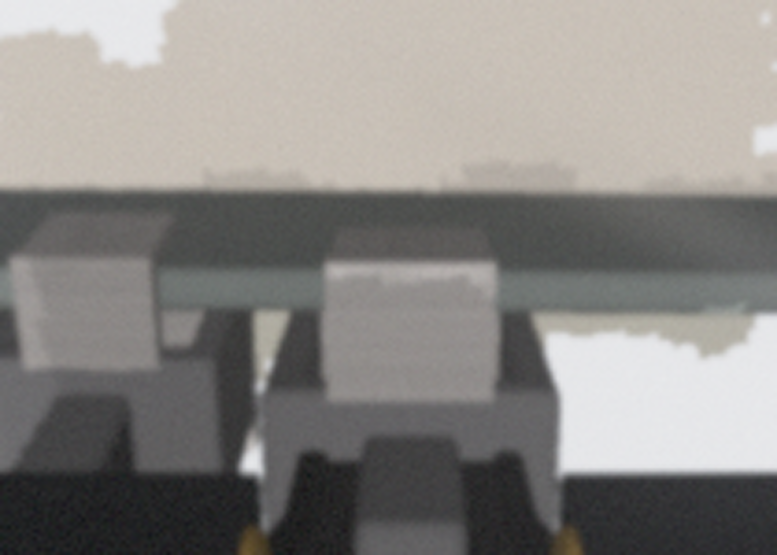

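```bash
cat > q.py <<'E'
import sys
from h import *
f=sys.argv[1]; rt,rb,te,be=map(float,sys.argv[2:6]); ht=float(sys.argv[6]) # tongue top height below tcp
d,s=pickle.load(open('pics/%s.pkl'%f,'rb')); z=s['tcp_pos'][2]
c=lambda *p:[(170+x/3.7,120+y/3.7) for x,y in p]
print('rim',tlp(f,c((410,rt),(410,rb)),.095).round(2)[:,0],'tongue outer, block',tlp(f,c((410,te),(410,be)),z-ht).round(2)[:,0])
E
python3 q.py w12 269 310 262 390 .0163; python3 q.py w7 262 304 283 410 .0157
```

```text
rim [-2.82 -2.08] tongue outer, block [-3.78 -1.88]
rim [-2.99 -2.25] tongue outer, block [-3.5 -1.6]
```

Emit:
{"fn": "step_arm", "kwargs": {
  "moves": [
    [[0, 0.004, 0, 0.1, 0, 0, 5], [0, 0.004, 0, 0.1, 0.5, 0, 5], [0, 0.004, 0, 0.1, 1.1, 0, 5], [0, 0.004, 0, 0.1, 1.7, 0, 5], [0, 0.004, 0, 0.1, 2.3, 0, 5]]
  ]
}}

```text
time_s: 13.22
tcp_pos: [0.5969, -0.0632, 0.1271]
ee_rot: [[0.989, -0.001, 0.15], [-0.15, 0.0, 0.989], [-0.001, -1.0, -0.0]]
wrist_force: [-0.2, 0.7, -1.7]
gripper_width: 0.158
```

Emit:
{"fn": "step_arm", "kwargs": {
  "moves": [
    [[0, 0, 0, 0, 0.4, 0, 5], [0, 0, 0, 0, 0.8, 0, 5], [0, 0, 0, 0, 1.2, 0, 5], [0, 0, 0, 0, 1.2, 0, 5], [0, 0, 0, 0, 1.2, 0, 5]]
  ]
}}

```text
time_s: 13.63
tcp_pos: [0.5973, -0.0632, 0.1159]
ee_rot: [[0.989, -0.0, 0.15], [-0.15, 0.0, 0.989], [-0.0, -1.0, 0.0]]
wrist_force: [0.6, 0.0, -1.3]
gripper_width: 0.16
```

```bash
python3 -c "
from h import *
shot('wrist','w13');go(.59,-.12,.15,-8.6)"; python3 crop.py w13 c15 170 120 380 270 3.7
```

```text
[ 0.5973 -0.0632  0.1159]
[ 0.5972 -0.0632  0.116 ]
[ 0.5973 -0.0632  0.116 ]
t 13.7833 pos [ 0.5972 -0.0632  0.116 ] w 0.156 F [-0.4  0.7 -1.2]
turn [-0. -0.  0.] shift_cm [ 0.14 -3.4  -5.72]
```

View pics/c15.png

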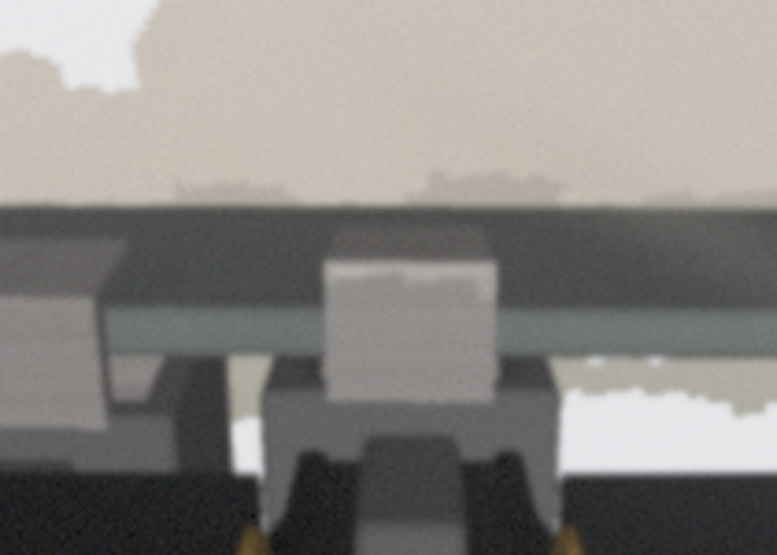

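Emit:
{"fn": "step_arm", "kwargs": {
  "moves": [
    [[0, 0, 0, 0, 0.1, 0, 10], [0, 0, 0, 0, 0.1, 0, 20], [0, 0, 0, 0, 0.1, 0, 35], [0, 0, 0, 0, 0.1, 0, 38], [0, 0, 0, 0, 0.1, 0, 38]]
  ]
}}

```text
time_s: 14.2
tcp_pos: [0.5973, -0.0632, 0.1151]
ee_rot: [[0.989, 0.0, 0.15], [-0.15, 0.0, 0.989], [0.0, -1.0, 0.0]]
wrist_force: [-0.2, 0.7, 0.1]
gripper_width: 0.334
```

Emit:
{"fn": "step_arm", "kwargs": {
  "moves": [
    [[0, 0, 0, 0, 0, 0, 38], [0, 0, 0, 0, -1, 0, 38], [0, 0, 0, 0, -4, 0, 38], [0, 0, 0, 0, -7, 0, 38], [0, 0, 0, 0, -10, 0, 38]]
  ]
}}

```text
time_s: 14.62
tcp_pos: [0.5971, -0.0633, 0.2168]
ee_rot: [[0.989, -0.0, 0.149], [-0.149, -0.0, 0.989], [-0.0, -1.0, -0.0]]
wrist_force: [0.8, 0.2, 0.6]
gripper_width: 0.378
```

```bash
python3 -c "
from h import *
for i in range(4):cap('wrist')
shot('wrist','w14');go(.4795,-.0558,.165,0)"; python3 crop.py w14 c16 60 30 460 270 1.9
```

```text
[ 0.5976 -0.0631  0.2166]
[ 0.5968 -0.0631  0.2151]
[ 0.5965 -0.0632  0.2142]
t 14.9667 pos [ 0.5964 -0.0632  0.2138] w 0.382 F [ 0.1  0.7 -0.3]
turn [ 0.    -0.15  -0.003] shift_cm [-11.66   4.91  -1.01]
```

View pics/c16.png

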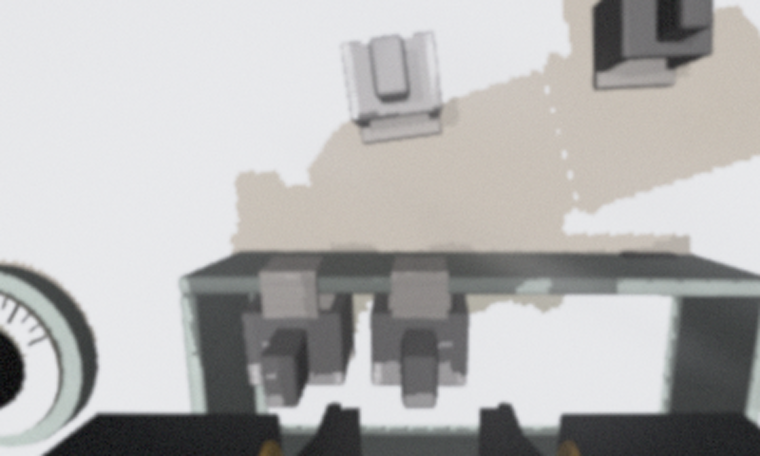

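```bash
python3 -c "
from h import *
d,s=pickle.load(open('pics/w14.pkl','rb')); c=lambda *p:[(60+x/1.9,30+y/1.9) for x,y in p]
print(onz(d,c((390,67),(695,12)),.086))"
```

```text
[[ 0.47889123 -0.05798255  0.086     ]
 [ 0.47471345  0.07226141  0.086     ]]
```

Emit:
{"fn": "step_arm", "kwargs": {
  "moves": [
    [[0, -0.05, 0, -3, 0, -0.2, 45], [0, -0.1, 0, -6, 1, -0.4, 45], [0, -0.15, 0, -9, 2.5, -0.8, 45], [0, -0.15, 0, -11.6, 4, -1, 45], [0, -0.15, 0, -11.6, 4.9, -1, 45]]
  ]
}}

```text
time_s: 15.38
tcp_pos: [0.4742, -0.0562, 0.1633]
ee_rot: [[1.0, -0.008, 0.001], [-0.001, 0.0, 1.0], [-0.008, -1.0, 0.0]]
wrist_force: [-0.6, 0.6, 0.5]
gripper_width: 0.45
```

```bash
python3 -c "
from h import *
for i in range(4):cap('wrist')
shot('wrist','w15');go(.4795,-.0558,.165,0)"; python3 crop.py w15 c17 230 140 330 245 5
```

```text
[ 0.4821 -0.0557  0.1661]
[ 0.4825 -0.0557  0.1663]
[ 0.4826 -0.0556  0.1665]
t 15.7333 pos [ 0.4824 -0.0556  0.1664] w 0.451 F [-0.8 -0.1 -0.2]
turn [-0.    -0.     0.001] shift_cm [-0.29  0.14 -0.02]
```

View pics/c17.png

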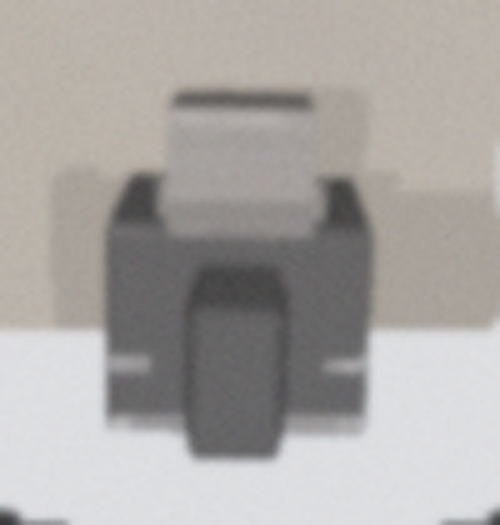

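Emit:
{"fn": "step_arm", "kwargs": {
  "moves": [
    [[0, 0, 0, -0.45, 2.5, -0.2, 45], [0, 0, 0, -0.45, 5, -0.2, 45], [0, 0, 0, -0.45, 7.5, -0.2, 45], [0, 0, 0, -0.45, 9.6, -0.2, 45], [0, 0, 0, -0.45, 9.6, -0.2, 45]]
  ]
}}

```text
time_s: 16.15
tcp_pos: [0.4754, -0.058, 0.0671]
ee_rot: [[1.0, -0.006, 0.001], [-0.001, -0.001, 1.0], [-0.006, -1.0, -0.001]]
wrist_force: [0.3, -0.5, -0.2]
gripper_width: 0.452
```

Emit:
{"fn": "step_arm", "kwargs": {
  "moves": [
    [[0, 0, 0, 0, 0, 0, 45], [0, 0, 0, 0, 0, 0, 45], [0, 0, 0, 0, 0, 0, 5], [0, 0, 0, 0, 0, 0, 5], [0, 0, 0, 0, 0, 0, 5]]
  ]
}}

```text
time_s: 16.57
tcp_pos: [0.4772, -0.0576, 0.071]
ee_rot: [[1.0, 0.002, 0.0], [-0.0, 0.0, 1.0], [0.002, -1.0, 0.0]]
wrist_force: [0.8, 0.3, 0.5]
gripper_width: 0.304
```

Emit:
{"fn": "step_arm", "kwargs": {
  "moves": [
    [[0, 0, 0, 0, 0, 0, 5], [0, 0, 0, 0, 0, 0, 5], [0, 0, 0, 0, 0, 0, 5], [0, 0, 0, 0, 0, 0, 5], [0, 0, 0, 0, 0, 0, 5]]
  ]
}}

```text
time_s: 16.98
tcp_pos: [0.4767, -0.0578, 0.0703]
ee_rot: [[1.0, 0.0, 0.0], [-0.0, -0.0, 1.0], [0.0, -1.0, -0.0]]
wrist_force: [0.1, 0.4, 3.8]
gripper_width: 0.156
```

```bash
python3 -c "
from h import *
shot('wrist','w16');go(.5,-.14,.07,0)"; python3 crop.py w16 c18 180 120 400 300 3.5
```

```text
[ 0.4767 -0.0578  0.0703]
[ 0.4767 -0.0578  0.0703]
[ 0.4767 -0.0578  0.0703]
t 17.1333 pos [ 0.4767 -0.0578  0.0703] w 0.158 F [-1.6  0.4  4.1]
turn [ 0. -0.  0.] shift_cm [ 2.33  0.03 -8.22]
```

View pics/c18.png

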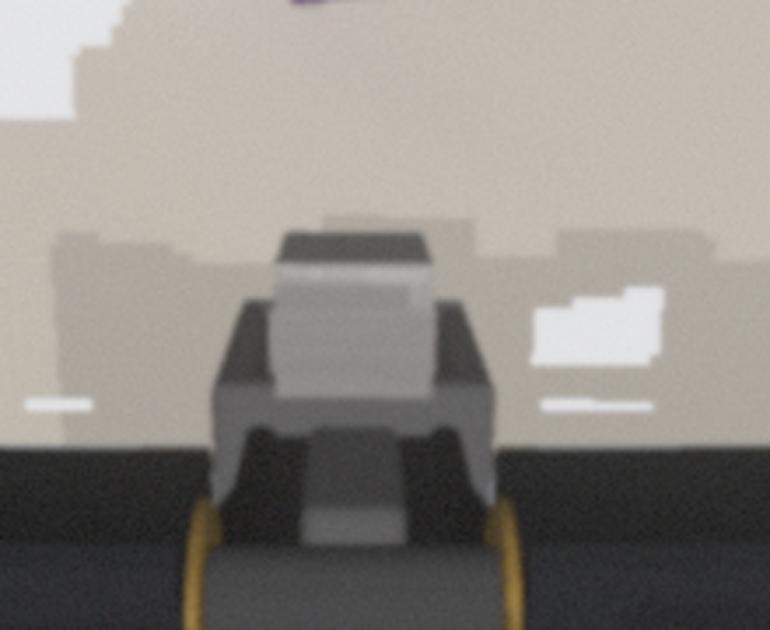

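Emit:
{"fn": "step_arm", "kwargs": {
  "moves": [
    [[0, 0, 0, 0, -2, 0, 5], [0, 0, 0, 0, -5, 0, 5], [0, 0, 0, 0, -8, 0, 5], [0, 0, 0, 0, -11, 0, 5], [0, 0, 0, 0, -11.7, 0, 5]]
  ]
}}

```text
time_s: 17.55
tcp_pos: [0.479, -0.0576, 0.1913]
ee_rot: [[1.0, 0.009, -0.001], [0.001, 0.001, 1.0], [0.009, -1.0, 0.001]]
wrist_force: [1.0, 0.3, -0.3]
gripper_width: 0.16
```

Emit:
{"fn": "step_arm", "kwargs": {
  "moves": [
    [[0, 0.05, 0, 3, 0, 1, 5], [0, 0.1, 0, 6, 0, 2, 5], [0, 0.15, 0, 9, 0, 3.5, 5], [0, 0.15, 0, 12, 0, 4.5, 5], [0, 0.15, 0, 12.7, 0, 5, 5]]
  ]
}}

```text
time_s: 17.97
tcp_pos: [0.607, -0.0065, 0.1849]
ee_rot: [[0.989, 0.0, 0.149], [-0.149, -0.0, 0.989], [0.0, -1.0, -0.0]]
wrist_force: [1.1, -1.0, -0.8]
gripper_width: 0.157
```

Emit:
{"fn": "step_arm", "kwargs": {
  "moves": [
    [[0, 0, 0, 0, 0.6, 0, 5], [0, 0, 0, 0, 1.2, 0, 5], [0, 0, 0, 0, 2.4, 0, 5], [0, 0, 0, 0, 3.6, 0, 5], [0, 0, 0, 0, 3.6, 0, 5]]
  ]
}}

```text
time_s: 18.38
tcp_pos: [0.6007, -0.0085, 0.1478]
ee_rot: [[0.989, -0.005, 0.151], [-0.151, -0.0, 0.989], [-0.005, -1.0, -0.001]]
wrist_force: [0.6, -0.2, -1.8]
gripper_width: 0.159
```

```bash
python3 -c "
from h import *
cap('wrist');cap('wrist');cap('wrist');shot('wrist','w17');go(.6034,-.0074,.150,-8.6)"; python3 crop.py w17 c19 170 120 380 270 3.7
```

```text
[ 0.6027 -0.0083  0.1512]
[ 0.6031 -0.0081  0.1516]
[ 0.6034 -0.008   0.1518]
t 18.6833 pos [ 0.6035 -0.0079  0.1518] w 0.16 F [-0.1  0.3 -1. ]
turn [-0.    -0.     0.001] shift_cm [-0.02  0.18  0.05]
```

View pics/c19.png

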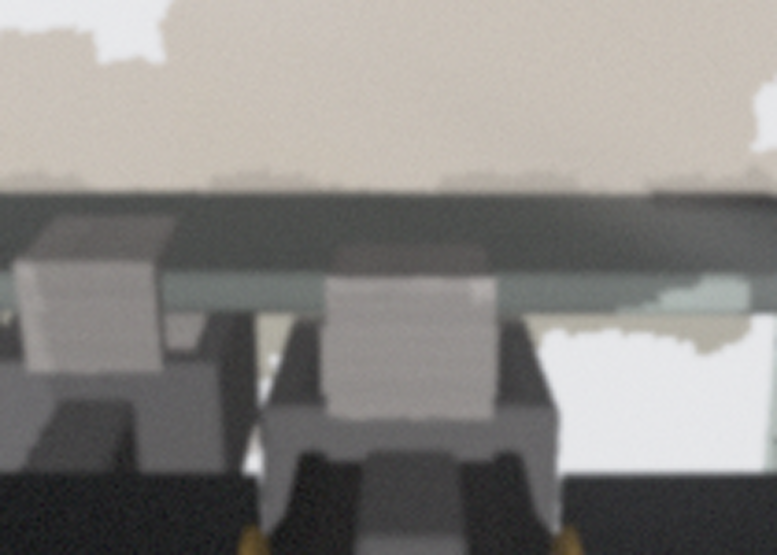

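```bash
python3 q.py w17 272 312 277 405 .0163; python3 -c "
from h import *
d=cap('wrist');d=cap('wrist');go(.6034,-.0074,.150,-8.6)"
```

```text
rim [-2.75 -2.03] tongue outer, block [-3.57 -1.66]
t 18.7833 pos [ 0.6036 -0.0078  0.1517] w 0.159 F [ 0.8 -0.5 -0.3]
turn [-0.    -0.     0.001] shift_cm [-0.03  0.17  0.04]
```

Emit:
{"fn": "step_arm", "kwargs": {
  "moves": [
    [[0, 0, 0, 0, 0.4, 0, 5], [0, 0, 0, 0, 0.9, 0, 5], [0, 0, 0, 0, 1.4, 0, 5], [0, 0, 0, 0, 1.9, 0, 5], [0, 0, 0, 0, 2.4, 0, 5]]
  ]
}}

```text
time_s: 19.2
tcp_pos: [0.6034, -0.0078, 0.1261]
ee_rot: [[0.989, -0.001, 0.15], [-0.15, -0.0, 0.989], [-0.001, -1.0, -0.0]]
wrist_force: [0.1, -0.3, -1.2]
gripper_width: 0.159
```

Emit:
{"fn": "step_arm", "kwargs": {
  "moves": [
    [[0, 0, 0, 0, 0.4, 0, 5], [0, 0, 0, 0, 0.8, 0, 5], [0, 0, 0, 0, 1.2, 0, 5], [0, 0, 0, 0, 1.2, 0, 5], [0, 0, 0, 0, 1.2, 0, 5]]
  ]
}}

```text
time_s: 19.62
tcp_pos: [0.6042, -0.0079, 0.1155]
ee_rot: [[0.989, 0.001, 0.149], [-0.149, -0.0, 0.989], [0.001, -1.0, -0.0]]
wrist_force: [0.7, -1.3, -0.1]
gripper_width: 0.159
```

```bash
python3 -c "
from h import *
shot('wrist','w18');go(.59,-.12,.15,-8.6)"; python3 crop.py w18 c20 170 120 380 270 3.7
```

```text
[ 0.6042 -0.0079  0.1155]
[ 0.6042 -0.0079  0.1155]
[ 0.6042 -0.0078  0.1155]
t 19.7667 pos [ 0.6042 -0.0079  0.1155] w 0.153 F [ 0.7 -0.5  2.7]
turn [-0.     0.     0.002] shift_cm [  0.28  -3.45 -11.3 ]
```

View pics/c20.png

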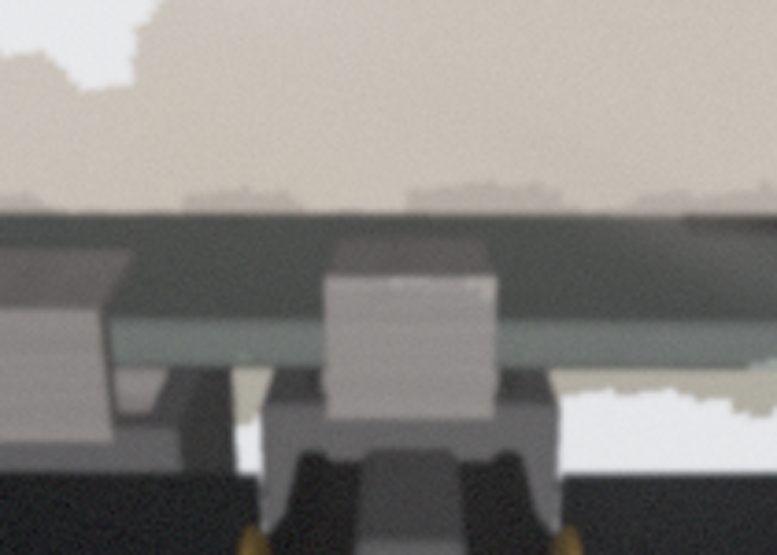

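Emit:
{"fn": "step_arm", "kwargs": {
  "moves": [
    [[0, 0, 0, 0, 0, 0, 10], [0, 0, 0, 0, 0, 0, 20], [0, 0, 0, 0, 0, 0, 35], [0, 0, 0, 0, 0, 0, 38], [0, 0, 0, 0, 0, 0, 38]]
  ]
}}

```text
time_s: 20.18
tcp_pos: [0.6033, -0.0077, 0.1147]
ee_rot: [[0.989, -0.001, 0.15], [-0.15, 0.0, 0.989], [-0.001, -1.0, -0.0]]
wrist_force: [-0.1, -0.8, -0.3]
gripper_width: 0.332
```

Emit:
{"fn": "step_arm", "kwargs": {
  "moves": [
    [[0, 0, 0, 0, 0, 0, 38], [0, 0, 0, 0, -1, 0, 38], [0, 0, 0, 0, -4, 0, 38], [0, 0, 0, 0, -7, 0, 38], [0, 0, 0, 0, -10, 0, 38]]
  ]
}}

```text
time_s: 20.6
tcp_pos: [0.6033, -0.0079, 0.2168]
ee_rot: [[0.989, -0.0, 0.149], [-0.149, -0.0, 0.989], [-0.0, -1.0, -0.0]]
wrist_force: [0.9, -0.0, 0.6]
gripper_width: 0.379
```

```bash
python3 -c "
from h import *
for i in range(4):cap('wrist')
shot('wrist','w19');go(.4715,.0735,.165,-2)"; python3 crop.py w19 c21 60 0 500 270 1.75
```

```text
[ 0.6039 -0.0076  0.2166]
[ 0.6031 -0.0077  0.2151]
[ 0.6028 -0.0078  0.2142]
t 20.95 pos [ 0.6028 -0.0078  0.2138] w 0.378 F [ 0.2  0.1 -0.8]
turn [ 0.001 -0.115 -0.003] shift_cm [-14.18   4.91   6.08]
```

View pics/c21.png

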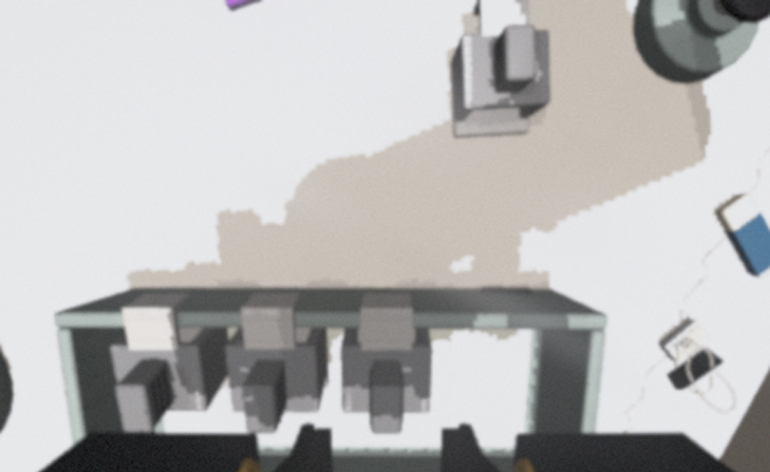

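Emit:
{"fn": "step_arm", "kwargs": {
  "moves": [
    [[0, -0.05, 0, -3, 0, 1.5, 45], [0, -0.1, 0, -6, 1, 3, 45], [0, -0.115, 0, -9, 2.5, 4.5, 45], [0, -0.115, 0, -12, 4, 6, 45], [0, -0.115, 0, -14.2, 4.9, 6.1, 45]]
  ]
}}

```text
time_s: 21.37
tcp_pos: [0.4692, 0.0746, 0.1636]
ee_rot: [[0.999, -0.004, 0.034], [-0.034, -0.001, 0.999], [-0.004, -1.0, -0.001]]
wrist_force: [0.4, 0.7, -1.2]
gripper_width: 0.45
```

```bash
python3 -c "
from h import *
for i in range(6):cap('wrist')
shot('wrist','w20');go(.4715,.0735,.165,-2)"; python3 crop.py w20 c22 230 140 330 245 5
```

```text
[0.4733 0.0738 0.1661]
[0.4734 0.0737 0.1662]
[0.4733 0.0737 0.1661]
t 21.8167 pos [0.4732 0.0736 0.1661] w 0.451 F [-0.6 -0.   0.6]
turn [-0.    -0.001  0.   ] shift_cm [-0.17  0.11 -0.02]
```

View pics/c22.png

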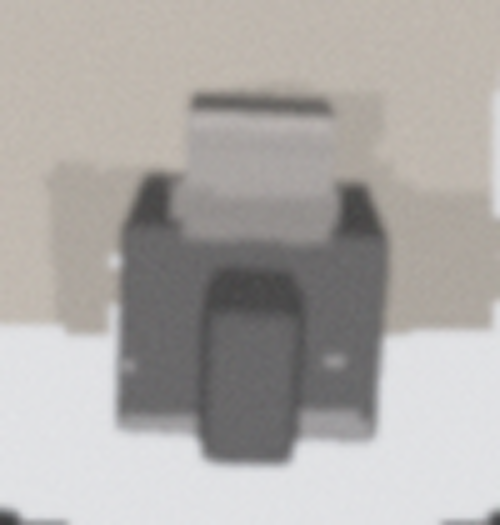

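Emit:
{"fn": "step_arm", "kwargs": {
  "moves": [
    [[0, 0.038, 0, -0.3, 2.5, 0, 45], [0, 0.038, 0, -0.3, 5, 0, 45], [0, 0.038, 0, -0.3, 7.5, 0, 45], [0, 0.038, 0, -0.3, 9.6, 0, 45], [0, 0.038, 0, -0.3, 9.6, 0, 45]]
  ]
}}

```text
time_s: 22.23
tcp_pos: [0.4683, 0.073, 0.0671]
ee_rot: [[0.997, -0.005, 0.074], [-0.074, -0.002, 0.997], [-0.005, -1.0, -0.003]]
wrist_force: [-0.7, -1.2, 0.1]
gripper_width: 0.451
```

Emit:
{"fn": "step_arm", "kwargs": {
  "moves": [
    [[0, 0, 0, 0, 0, 0, 45], [0, 0, 0, 0, 0, 0, 45], [0, 0, 0, 0, 0, 0, 5], [0, 0, 0, 0, 0, 0, 5], [0, 0, 0, 0, 0, 0, 5]]
  ]
}}

```text
time_s: 22.65
tcp_pos: [0.4698, 0.0741, 0.071]
ee_rot: [[0.997, 0.002, 0.073], [-0.073, 0.001, 0.997], [0.002, -1.0, 0.001]]
wrist_force: [-0.8, -0.1, 0.1]
gripper_width: 0.3
```

Emit:
{"fn": "step_arm", "kwargs": {
  "moves": [
    [[0, 0, 0, 0, 0, 0, 5], [0, 0, 0, 0, 0, 0, 5], [0, 0, 0, 0, 0, 0, 5], [0, 0, 0, 0, 0, 0, 5], [0, 0, 0, 0, 0, 0, 5]]
  ]
}}

```text
time_s: 23.07
tcp_pos: [0.4694, 0.0739, 0.0703]
ee_rot: [[0.997, 0.0, 0.073], [-0.073, -0.0, 0.997], [0.0, -1.0, -0.0]]
wrist_force: [-1.4, 0.3, 4.4]
gripper_width: 0.162
```

```bash
python3 -c "
from h import *
shot('wrist','w21');go(.5,-.14,.07,0)"; python3 crop.py w21 c23 180 120 400 300 3.5
```

```text
[0.4694 0.0739 0.0703]
[0.4694 0.0739 0.0703]
[0.4694 0.0739 0.0703]
t 23.2167 pos [0.4694 0.0739 0.0703] w 0.157 F [-1.9 -0.7  4.4]
turn [ 0.    -0.073  0.   ] shift_cm [  4.61   0.03 -21.11]
```

View pics/c23.png

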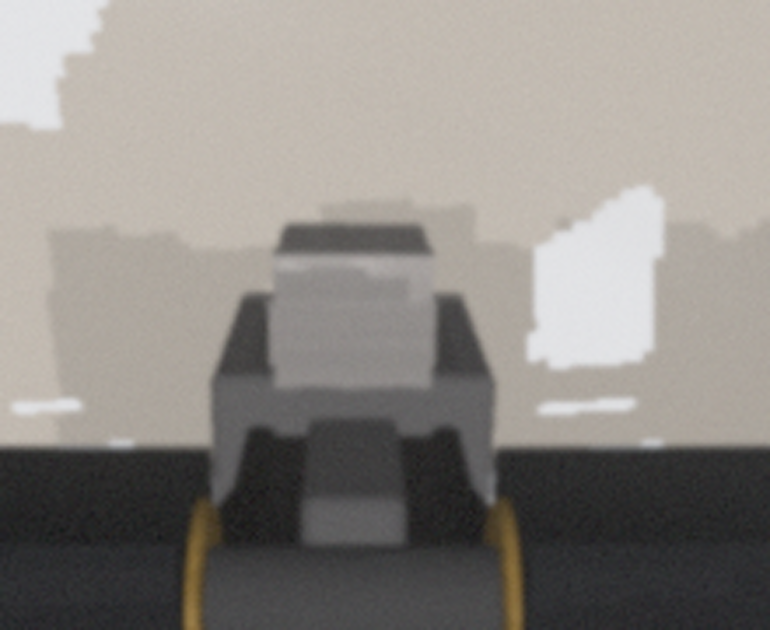

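Emit:
{"fn": "step_arm", "kwargs": {
  "moves": [
    [[0, 0, 0, 0, -2, 0, 5], [0, 0, 0, 0, -5, 0, 5], [0, 0, 0, 0, -8, 0, 5], [0, 0, 0, 0, -11, 0, 5], [0, 0, 0, 0, -11.7, 0, 5]]
  ]
}}

```text
time_s: 23.63
tcp_pos: [0.4717, 0.0748, 0.1914]
ee_rot: [[0.997, 0.008, 0.072], [-0.072, 0.003, 0.997], [0.008, -1.0, 0.004]]
wrist_force: [2.2, -0.2, -0.4]
gripper_width: 0.159
```

Emit:
{"fn": "step_arm", "kwargs": {
  "moves": [
    [[0, 0.03, 0, 3, 0, -0.5, 5], [0, 0.077, 0, 6, 0, -1, 5], [0, 0.077, 0, 9, 0, -1.6, 5], [0, 0.077, 0, 12, 0, -1.6, 5], [0, 0.077, 0, 14.6, 0, -1.6, 5]]
  ]
}}

```text
time_s: 24.05
tcp_pos: [0.6149, 0.0467, 0.1852]
ee_rot: [[0.989, -0.002, 0.151], [-0.151, -0.0, 0.989], [-0.002, -1.0, -0.0]]
wrist_force: [0.5, 0.1, -0.7]
gripper_width: 0.159
```

Emit:
{"fn": "step_arm", "kwargs": {
  "moves": [
    [[0, 0, 0, 0, 0.6, 0, 5], [0, 0, 0, 0, 1.2, 0, 5], [0, 0, 0, 0, 2.4, 0, 5], [0, 0, 0, 0, 3.6, 0, 5], [0, 0, 0, 0, 3.6, 0, 5]]
  ]
}}

```text
time_s: 24.47
tcp_pos: [0.6108, 0.0471, 0.1472]
ee_rot: [[0.989, -0.007, 0.15], [-0.15, -0.001, 0.989], [-0.007, -1.0, -0.002]]
wrist_force: [-1.2, 0.9, -2.1]
gripper_width: 0.161
```

```bash
python3 -c "
from h import *
for i in range(5):cap('wrist')
shot('wrist','w22');go(.6136,.0472,.150,-8.6)"; python3 crop.py w22 c24 170 120 380 270 3.7
```

```text
[0.6138 0.0475 0.1518]
[0.6139 0.0475 0.1519]
[0.6139 0.0474 0.1518]
t 24.8667 pos [0.6139 0.0474 0.1517] w 0.161 F [-1.   0.7 -2.1]
turn [-0.001  0.     0.001] shift_cm [-0.03  0.17 -0.02]
```

View pics/c24.png

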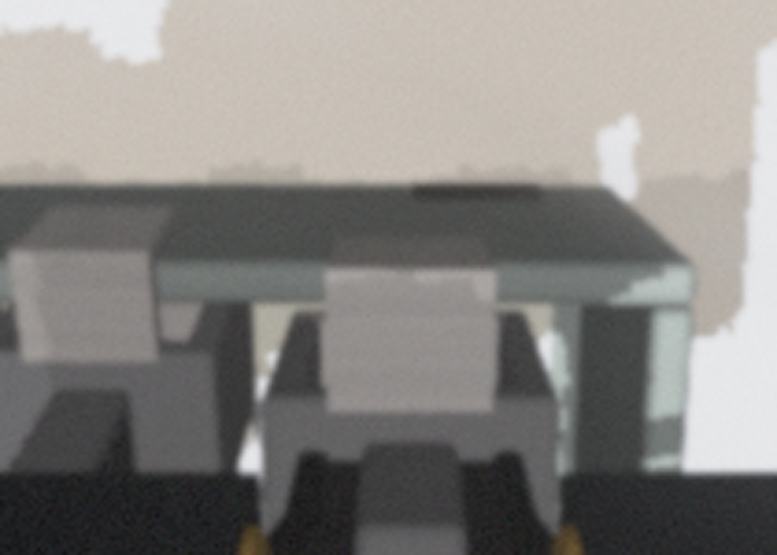

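```bash
python3 q.py w22 262 302 269 398 .0163; python3 -c "
from h import *
print(tlp('w22',[(170+690/3.7,120+264/3.7)],.095))"
```

```text
rim [-2.93 -2.21] tongue outer, block [-3.69 -1.76]
[[-2.89696997  5.68406817  4.92214513]]
```

Emit:
{"fn": "step_arm", "kwargs": {
  "moves": [
    [[0, 0, 0, -0.1, 0.4, 0, 5], [0, 0, 0, -0.1, 0.9, 0, 5], [0, 0, 0, -0.1, 1.4, 0, 5], [0, 0, 0, -0.1, 1.9, 0, 5], [0, 0, 0, -0.1, 2.4, 0, 5]]
  ]
}}

```text
time_s: 25.28
tcp_pos: [0.6126, 0.0473, 0.1261]
ee_rot: [[0.989, -0.001, 0.15], [-0.15, -0.0, 0.989], [-0.001, -1.0, -0.0]]
wrist_force: [0.2, 0.2, -1.9]
gripper_width: 0.159
```

Emit:
{"fn": "step_arm", "kwargs": {
  "moves": [
    [[0, 0, 0, 0, 0.4, 0, 5], [0, 0, 0, 0, 0.8, 0, 5], [0, 0, 0, 0, 1.2, 0, 5], [0, 0, 0, 0, 1.2, 0, 5], [0, 0, 0, 0, 1.2, 0, 5]]
  ]
}}

```text
time_s: 25.7
tcp_pos: [0.6133, 0.0473, 0.1155]
ee_rot: [[0.989, 0.001, 0.149], [-0.149, -0.0, 0.989], [0.001, -1.0, 0.0]]
wrist_force: [1.2, -1.2, 1.7]
gripper_width: 0.154
```

```bash
python3 -c "
from h import *
shot('wrist','w23');go(.59,-.12,.15,-8.6)"; python3 crop.py w23 c25 170 120 380 270 3.7
```

```text
[0.6133 0.0473 0.1155]
[0.6133 0.0473 0.1155]
[0.6133 0.0473 0.1155]
t 25.85 pos [0.6133 0.0473 0.1155] w 0.158 F [ 1.  -1.   1.1]
turn [-0.     0.     0.001] shift_cm [  0.2   -3.45 -16.89]
```

View pics/c25.png

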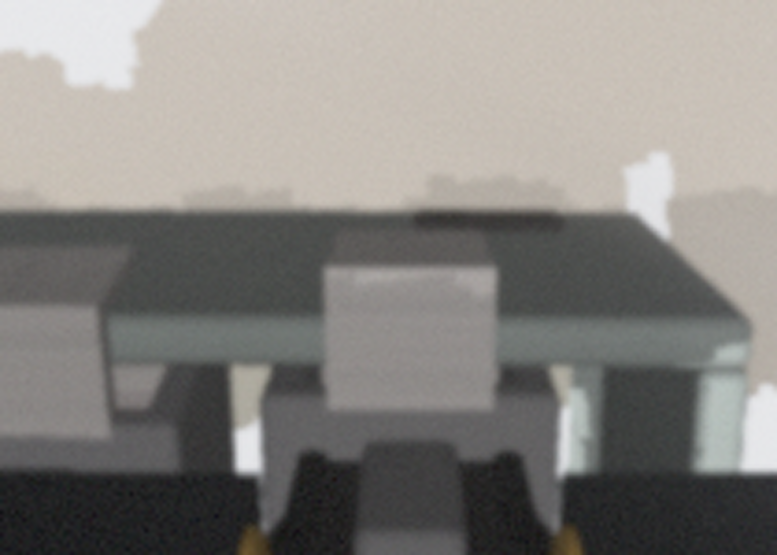

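Holder D's lip is over the wall (rim rows 318–363, tongue 268–408). I release it.

Emit:
{"fn": "step_arm", "kwargs": {
  "moves": [
    [[0, 0, 0, 0, 0, 0, 10], [0, 0, 0, 0, 0, 0, 20], [0, 0, 0, 0, 0, 0, 35], [0, 0, 0, 0, 0, 0, 38], [0, 0, 0, 0, 0, 0, 38]]
  ]
}}

```text
time_s: 26.27
tcp_pos: [0.6124, 0.0475, 0.1146]
ee_rot: [[0.989, -0.001, 0.15], [-0.15, 0.0, 0.989], [-0.001, -1.0, -0.0]]
wrist_force: [-0.2, 0.6, 0.8]
gripper_width: 0.331
```

Emit:
{"fn": "step_arm", "kwargs": {
  "moves": [
    [[0, 0, 0, 0, 0, 0, 38], [0, 0, 0, 0, -1, 0, 38], [0, 0, 0, 0, -4, 0, 38], [0, 0, 0, 0, -8, 0, 38], [0, 0, 0, 0, -12, 0, 38]]
  ]
}}

```text
time_s: 26.68
tcp_pos: [0.6121, 0.0471, 0.2364]
ee_rot: [[0.989, -0.002, 0.15], [-0.15, -0.001, 0.989], [-0.002, -1.0, -0.001]]
wrist_force: [0.4, -0.5, -0.1]
gripper_width: 0.382
```

Emit:
{"fn": "step_arm", "kwargs": {
  "moves": [
    [[0, 0, 0, 1, 0, -3, 50], [0, 0, 0, 2, 0, -6, 70], [0, 0, 0, 3, 0, -9, 80], [0, 0, 0, 3, -1, -13, 80], [0, 0, 0, 3, -2, -16, 80]]
  ]
}}

```text
time_s: 27.1
tcp_pos: [0.6178, -0.1174, 0.2553]
ee_rot: [[0.989, -0.001, 0.15], [-0.15, -0.0, 0.989], [-0.001, -1.0, -0.001]]
wrist_force: [1.1, 0.4, -0.8]
gripper_width: 0.673
```

```bash
python3 -c "
from h import *
for i in range(5):cap('wrist')
shot('wrist','w24');go(.595,-.32,.2,0);shot('top','t2');shot('scene','s2')"; python3 crop.py t2 c26 180 100 420 280 3.3;  python3 crop.py s2 c27 180 110 400 260 3.5
```

```text
[ 0.6183 -0.1153  0.2554]
[ 0.6183 -0.1147  0.255 ]
[ 0.6184 -0.1143  0.2548]
t 27.5 pos [ 0.6185 -0.1142  0.2547] w 0.794 F [-0.3  1.2 -0.2]
turn [-0.    -0.149 -0.001] shift_cm [  0.73   5.47 -20.7 ]
[ 0.6185 -0.1142  0.2547]
[ 0.6185 -0.1142  0.2547]
[ 0.6185 -0.1142  0.2547]
[ 0.6186 -0.1143  0.2547]
[ 0.6186 -0.1145  0.2548]
[ 0.6186 -0.1146  0.2548]
```

View pics/w24.png

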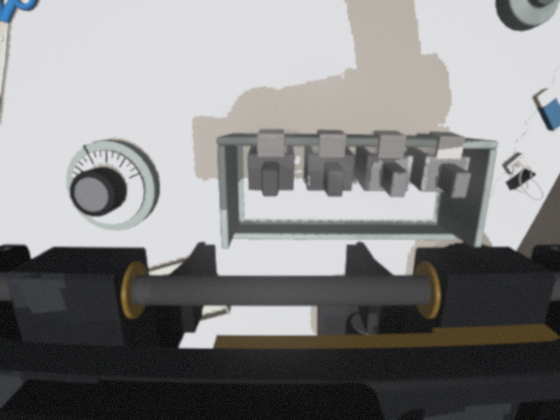

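View pics/c26.png

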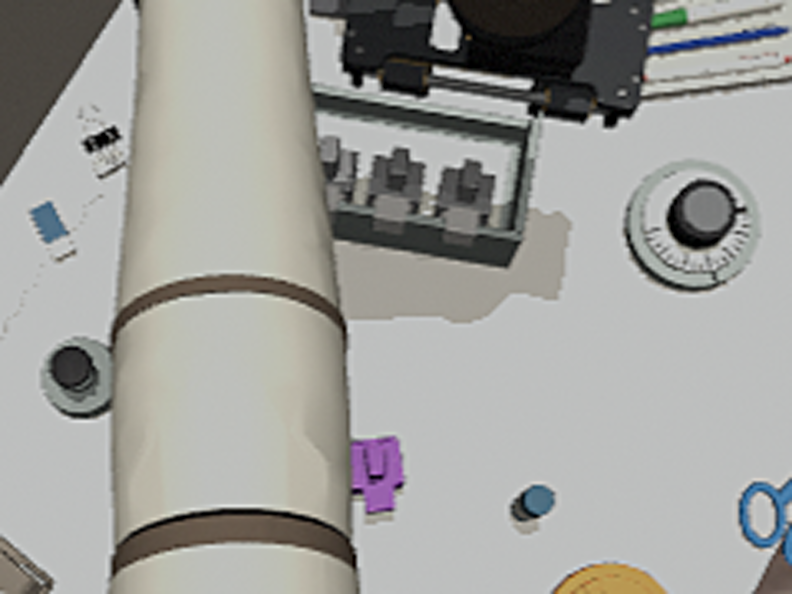

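View pics/c27.png

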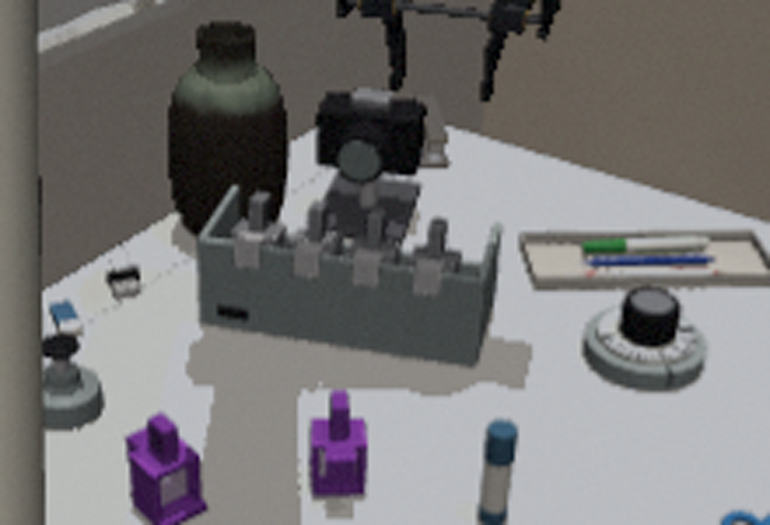

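All four hang along the tall wall: the wrist view shows their hooks over the rim at columns 271–445, and the scene view agrees. Next, the ring.

Emit:
{"fn": "step_arm", "kwargs": {
  "moves": [
    [[0, -0.05, 0, 0.2, 0, -4, 90], [0, -0.1, 0, 0.4, 0, -8, 100], [0, -0.15, 0, 0.5, 1, -12, 100], [0, -0.15, 0, 0.5, 2, -16, 100], [0, -0.15, 0, 0.5, 3, -20, 100]]
  ]
}}

```text
time_s: 28.22
tcp_pos: [0.5933, -0.3152, 0.2249]
ee_rot: [[1.0, 0.001, -0.001], [0.001, -0.0, 1.0], [0.001, -1.0, -0.0]]
wrist_force: [0.8, 0.3, 0.5]
gripper_width: 0.987
```

Emit:
{"fn": "step_arm", "kwargs": {
  "moves": [
    [[0, 0, 0, 0, 1, -0.6, 100], [0, 0, 0, 0, 2.3, -0.6, 100], [0, 0, 0, 0, 2.3, -0.6, 100], [0, 0, 0, 0, 2.3, -0.6, 100], [0, 0, 0, 0, 2.3, -0.6, 100]]
  ]
}}

```text
time_s: 28.63
tcp_pos: [0.5941, -0.3193, 0.2028]
ee_rot: [[1.0, 0.001, -0.001], [0.001, -0.001, 1.0], [0.001, -1.0, -0.001]]
wrist_force: [-0.1, 0.3, 0.0]
gripper_width: 0.998
```

```bash
python3 -c "
from h import *
for i in range(3):cap('wrist')
shot('wrist','w25');go(.595,-.32,.2,0)"; python3 crop.py w25 c28 190 100 370 245 4.3
```

```text
[ 0.5942 -0.3192  0.2033]
[ 0.5941 -0.3192  0.2031]
[ 0.594  -0.3193  0.2029]
t 28.9333 pos [ 0.5938 -0.3194  0.2027] w 1.0 F [ 0.1 -0.2  0.8]
turn [0.    0.001 0.001] shift_cm [ 0.12  0.27 -0.06]
```

View pics/c28.png

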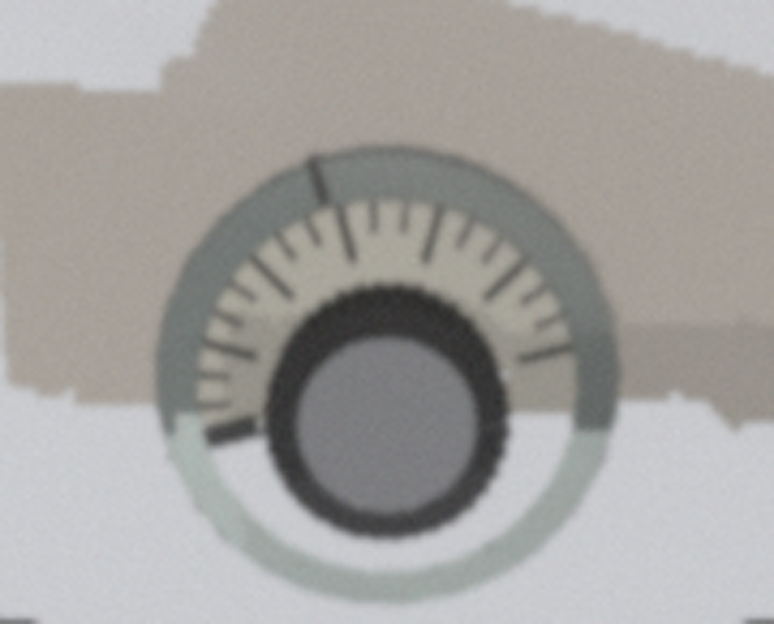

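```bash
python3 -c "
from h import *
np.set_printoptions(precision=4,suppress=True)
d,s=pickle.load(open('pics/w25.pkl','rb')); c=lambda *p:[(190+x/4.3,100+y/4.3) for x,y in p]
b=onz(d,c((157,375),(618,375),(388,147),(388,603)),.022); print(b, np.linalg.norm(b[0]-b[1]),np.linalg.norm(b[2]-b[3]))
C=(b.mean(0)); C=np.array([(b[2,0]+b[3,0])/2,(b[0,1]+b[1,1])/2]);print('C',C)
k=onz(d,c((268,410),(507,410),(388,285),(388,537),(387,425)),.062);print('collar',k)
a=lambda P:np.degrees(np.arctan2(P[:,1]-C[1],P[:,0]-C[0]))
print('index',a(onz(d,c((314,162),(324,203)),.022)))
t=onz(d,c((209,437),(255,426),(210,338),(253,356),(254,260),(292,297),(338,207),(352,260),(442,207),(430,260),(522,262),(490,297),(570,347),(525,357)),.028)
print(a(t), np.hypot(t[:,0]-C[0],t[:,1]-C[1]))
print('tool off',(np.r_[C,.0]-s['tcp_pos']))
"
```

```text
[[ 0.5873 -0.3754  0.022 ]
 [ 0.5873 -0.2646  0.022 ]
 [ 0.5338 -0.3199  0.022 ]
 [ 0.6455 -0.3199  0.022 ]] 0.11072413755463241 0.11171031756634572
C [ 0.5896 -0.32  ]
collar [[ 0.5868 -0.3453  0.062 ]
 [ 0.5868 -0.2945  0.062 ]
 [ 0.5602 -0.3198  0.062 ]
 [ 0.6152 -0.3198  0.062 ]
 [ 0.5901 -0.32    0.062 ]]
index [-162.0792 -161.0916]
[ -74.8515  -74.3463 -106.5664 -104.3421 -134.7919 -134.764  -165.1757
 -165.0384  163.6832  162.1608  134.1041  132.6973  103.4632  103.6598] [0.0441 0.0327 0.0433 0.0326 0.0434 0.0312 0.0441 0.0316 0.0444 0.0321
 0.0433 0.0324 0.044  0.0332]
tool off [-0.0044 -0.0007 -0.2029]
```

Emit:
{"fn": "step_arm", "kwargs": {
  "moves": [
    [[0, 0, 0, -0.4, 2, -0.1, 100], [0, 0, 0, -0.4, 5, -0.1, 100], [0, 0, 0, -0.4, 8, -0.1, 100], [0, 0, 0, -0.4, 10, -0.1, 100], [0, 0, 0, -0.4, 10, -0.1, 100]]
  ]
}}

```text
time_s: 29.35
tcp_pos: [0.5865, -0.3193, 0.0968]
ee_rot: [[1.0, -0.009, 0.001], [-0.001, 0.004, 1.0], [-0.009, -1.0, 0.004]]
wrist_force: [-0.8, -0.1, -1.2]
gripper_width: 0.999
```

Emit:
{"fn": "step_arm", "kwargs": {
  "moves": [
    [[0, 0, 0, 0, 1, 0, 100], [0, 0, 0, 0, 2, 0, 100], [0, 0, 0, 0, 3, 0, 100], [0, 0, 0, 0, 4, 0, 100], [0, 0, 0, 0, 5, 0, 100]]
  ]
}}

```text
time_s: 29.77
tcp_pos: [0.5898, -0.3208, 0.0517]
ee_rot: [[1.0, 0.001, 0.0], [-0.0, -0.0, 1.0], [0.001, -1.0, -0.0]]
wrist_force: [-0.0, -0.2, 0.5]
gripper_width: 1.001
```

```bash
python3 -c "
from h import *
for i in range(4):cap('wrist')
shot('wrist','w26');go(.5897,-.32,.047,0)"
```

```text
[ 0.5895 -0.3209  0.0518]
[ 0.5898 -0.321   0.0524]
[ 0.59   -0.321   0.0526]
t 30.1167 pos [ 0.59   -0.321   0.0528] w 1.001 F [-0.   0.3  0. ]
turn [ 0.001 -0.     0.001] shift_cm [-0.03  0.58  0.1 ]
```

View pics/w26.png

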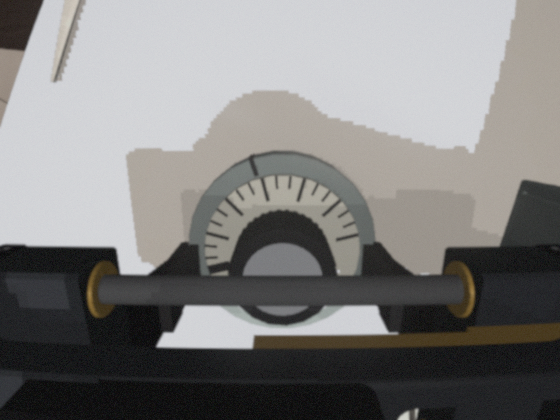

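Emit:
{"fn": "step_arm", "kwargs": {
  "moves": [
    [[0, 0, 0, 0, 0.3, 0.05, 100], [0, 0, 0, 0, 0.5, 0.05, 100], [0, 0, 0, 0, 0.5, 0.05, 80], [0, 0, 0, 0, 0.5, 0.05, 70], [0, 0, 0, 0, 0.5, 0.05, 50]]
  ]
}}

```text
time_s: 30.53
tcp_pos: [0.5895, -0.3203, 0.047]
ee_rot: [[1.0, 0.0, 0.0], [-0.0, -0.0, 1.0], [0.0, -1.0, -0.0]]
wrist_force: [-0.1, -0.1, 0.4]
gripper_width: 0.854
```

Emit:
{"fn": "step_arm", "kwargs": {
  "moves": [
    [[0, 0, 0, 0, 0, 0, 50], [0, 0, 0, 0, 0, 0, 50], [0, 0, 0, 0, 0, 0, 50], [0, 0, 0, 0, 0, 0, 50], [0, 0, 0, 0, 0, 0, 50]]
  ]
}}

```text
time_s: 30.95
tcp_pos: [0.5895, -0.3203, 0.0471]
ee_rot: [[1.0, 0.0, 0.0], [-0.0, -0.0, 1.0], [0.0, -1.0, -0.0]]
wrist_force: [-0.2, 0.7, -0.8]
gripper_width: 0.587
```

Emit:
{"fn": "step_arm", "kwargs": {
  "moves": [
    [[0, -0.11, 0, 0, 0, 0, 50], [0, -0.22, 0, 0, 0, 0, 50], [0, -0.34, 0, 0, 0, 0, 50], [0, -0.46, 0, 0, 0, 0, 50], [0, -0.58, 0, 0, 0, 0, 50]]
  ]
}}

```text
time_s: 31.37
tcp_pos: [0.5897, -0.3208, 0.0471]
ee_rot: [[0.833, 0.001, -0.553], [0.553, -0.001, 0.833], [0.0, -1.0, -0.001]]
wrist_force: [0.6, -1.4, -0.6]
gripper_width: 0.588
```

```bash
python3 -c "
from h import *
for i in range(4):cap('wrist')
shot('wrist','w27');go(.5897,-.32,.047,33.4)"; python3 crop.py w27 c29 170 120 400 300 3.4
```

```text
[ 0.5897 -0.3208  0.0471]
[ 0.5897 -0.3208  0.047 ]
[ 0.5897 -0.3208  0.0471]
t 31.7167 pos [ 0.5897 -0.3208  0.0471] w 0.584 F [ 0.3 -3.3 -1.5]
turn [ 0.001 -0.005  0.   ] shift_cm [0.04 0.01 0.07]
```

View pics/c29.png

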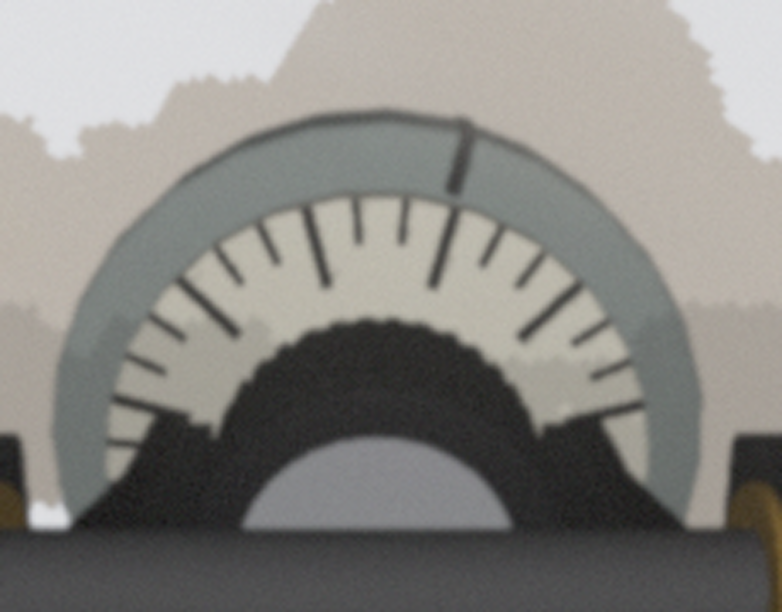

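The index line sits on the 120 tick (crop (455,190); 150 and 180 are further clockwise). I open and rise.

Emit:
{"fn": "step_arm", "kwargs": {
  "moves": [
    [[0, 0, 0, 0, 0, 0, 65], [0, 0, 0, 0, 0, 0, 80], [0, 0, 0, 0, 0, 0, 98], [0, 0, 0, 0, 0, 0, 98], [0, 0, 0, 0, 0, 0, 98]]
  ]
}}

```text
time_s: 32.13
tcp_pos: [0.5895, -0.3199, 0.047]
ee_rot: [[0.837, -0.0, -0.548], [0.548, 0.0, 0.837], [-0.0, -1.0, 0.0]]
wrist_force: [0.5, 0.3, -0.7]
gripper_width: 0.869
```

Emit:
{"fn": "step_arm", "kwargs": {
  "moves": [
    [[0, 0, 0, 0, 0, 0, 98], [0, 0, 0, 0, 0, 0, 98], [0, 0, 0, 0, -1, 0, 98], [0, 0, 0, 0, -4, 0, 98], [0, 0, 0, 0, -7, 0, 98]]
  ]
}}

```text
time_s: 32.55
tcp_pos: [0.5885, -0.32, 0.1169]
ee_rot: [[0.837, -0.004, -0.548], [0.548, 0.001, 0.837], [-0.003, -1.0, 0.003]]
wrist_force: [1.2, -0.7, 0.7]
gripper_width: 0.976
```

Emit:
{"fn": "step_arm", "kwargs": {
  "moves": [
    [[0, 0.1, 0, 0, -3, 0, 60], [0, 0.2, 0, 0, -6, 0, 40], [0, 0.3, 0, 0, -9, 0, 20], [0, 0.4, 0, 0, -12, 0, 2], [0, 0.5, 0, 0, -12, 0, 2]]
  ]
}}

```text
time_s: 32.97
tcp_pos: [0.5922, -0.322, 0.2464]
ee_rot: [[0.997, 0.013, -0.076], [0.076, -0.007, 0.997], [0.013, -1.0, -0.008]]
wrist_force: [0.6, 0.1, 1.5]
gripper_width: 0.682
```

```bash
python3 -c "
from h import *
for i in range(4):cap('wrist')
shot('wrist','w28');go(.5,.05,.24,0)"; python3 crop.py w28 c30 180 90 400 260 3.4
```

```text
[ 0.5889 -0.32    0.2367]
[ 0.5888 -0.32    0.236 ]
[ 0.5888 -0.32    0.2357]
t 33.3167 pos [ 0.5889 -0.3201  0.2357] w 0.365 F [-0.2  0.4  0.4]
turn [-0.001  0.081 -0.002] shift_cm [-5.87 -0.38 37.61]
```

View pics/c30.png

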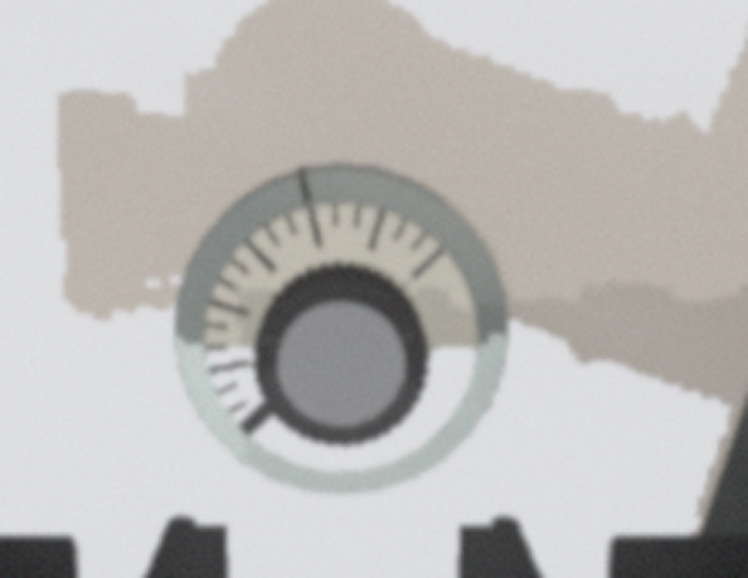

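Still at 120: the index (303,172) is in line with the tick (315,225). Next, the shutter.

Emit:
{"fn": "step_arm", "kwargs": {
  "moves": [
    [[0, 0, 0, -0.7, 0, 3.5, 0], [0, 0, 0, -1.4, 0, 7, 0], [0, 0, 0, -2.1, 0, 10.5, 0], [0, 0, 0, -2.8, 0, 14, 0], [0, 0, 0, -3.5, 0, 17.5, 0]]
  ]
}}

```text
time_s: 33.73
tcp_pos: [0.5396, -0.1473, 0.2361]
ee_rot: [[0.997, -0.002, -0.08], [0.08, -0.0, 0.997], [-0.002, -1.0, 0.0]]
wrist_force: [0.4, 0.8, -0.7]
gripper_width: 0.029
```

Emit:
{"fn": "step_arm", "kwargs": {
  "moves": [
    [[0, 0, 0, -0.7, 0, 3.5, 0], [0, 0, 0, -1.4, 0, 7, 0], [0, 0, 0, -2.1, 0, 10.5, 0], [0, 0, 0, -2.8, 0, 14, 0], [0, 0, 0, -3.5, 0, 17.5, 0]]
  ]
}}

```text
time_s: 34.15
tcp_pos: [0.4908, 0.0244, 0.2365]
ee_rot: [[0.997, -0.001, -0.081], [0.081, -0.001, 0.997], [-0.001, -1.0, -0.0]]
wrist_force: [1.0, 1.2, 0.6]
gripper_width: 0.005
```

Emit:
{"fn": "step_arm", "kwargs": {
  "moves": [
    [[0, 0.03, 0, -0.7, 0, 3.5, 0], [0, 0.08, 0, -1.4, 1, 7, 0], [0, 0.08, 0, -2.1, 2, 10.5, 0], [0, 0.08, 0, -2.8, 3, 14, 0], [0, 0.08, 0, -3.5, 4, 17, 0]]
  ]
}}

```text
time_s: 34.57
tcp_pos: [0.4424, 0.1914, 0.1962]
ee_rot: [[1.0, -0.0, -0.002], [0.002, -0.0, 1.0], [-0.0, -1.0, -0.0]]
wrist_force: [0.7, -0.9, 1.3]
gripper_width: 0.004
```

```bash
python3 -c "
from h import *
for i in range(4):cap('wrist')
shot('wrist','w29');go(.444,.191,.15,0);cap('top','t3')"
```

```text
[0.4428 0.1901 0.1963]
[0.4433 0.1896 0.1967]
[0.4435 0.1892 0.197 ]
t 34.9167 pos [0.4437 0.189  0.1971] w 0.007 F [0.2 1.4 0.5]
turn [ 0.    -0.001  0.   ] shift_cm [0.03 4.71 0.2 ]
```

View pics/w29.png

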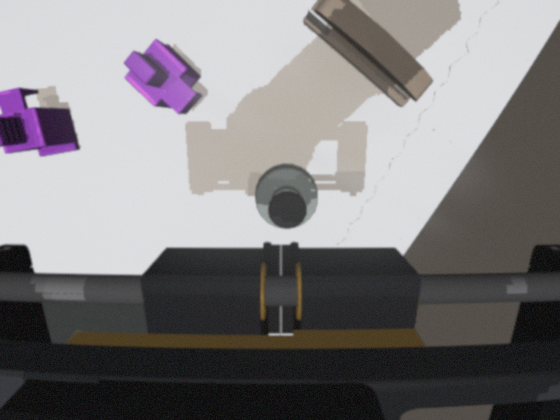

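View pics/t3.png

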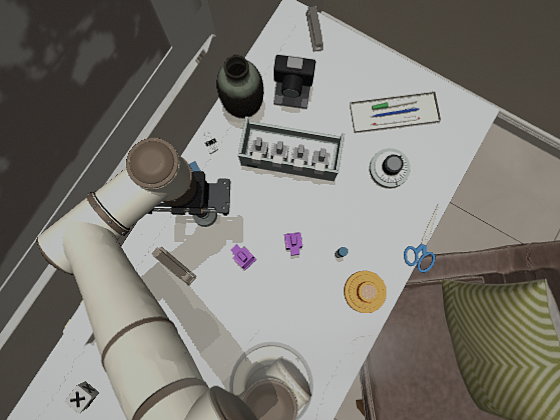

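```bash
python3 -c "
from h import *
d,s=pickle.load(open('pics/w29.pkl','rb'))
g=cv2.cvtColor(d['image'],cv2.COLOR_RGB2GRAY); m=((g<60)&(np.indices(g.shape)[0]<240)&(np.indices(g.shape)[0]>180)&(abs(np.indices(g.shape)[1]-287)<30)).astype(np.uint8)
n,l,st,c=cv2.connectedComponentsWithStats(m);print(st,c)
i=1+st[1:,4].argmax(); p=[c[i]]
print(tlp('w29',p,.07),s['tcp_pos']); print('top dia',st[i,2]*.28/329)
"
```

```text
[[     0      0    560    420 234867]
 [   280    193      7      6     18]
 [   286    193     14      7     28]
 [   271    196      9     10     23]
 [   281    198      4      5      8]
 [   286    198      1      1      1]
 [   288    198      2      1      2]
 [   291    199      1      1      1]
 [   284    201      2      2      2]
 [   289    200      1      1      1]
 [   287    201      7      5     15]
 [   300    201      3      1      3]
 [   275    203      3      2      4]
 [   295    202      1      1      1]
 [   297    202      2      1      2]
 [   303    203      1      1      1]
 [   279    205      1      1      1]
 [   281    204      2      2      2]
 [   284    204      1      1      1]
 [   270    205     33     18    186]
 [   303    205      2      2      2]
 [   270    207      3      1      3]
 [   273    207      3      3      4]
 [   276    206      1      1      1]
 [   297    206      7      8     19]
 [   297    209      1      1      1]
 [   296    213      1      1      1]
 [   275    215      1      1      1]
 [   283    221      1      1      1
[... 248 characters left out ...]
  201.5       ]
 [289.         200.        ]
 [289.93333333 203.06666667]
 [301.         201.        ]
 [276.25       203.25      ]
 [295.         202.        ]
 [297.5        202.        ]
 [303.         203.        ]
 [279.         205.        ]
 [281.5        204.5       ]
 [284.         204.        ]
 [287.25806452 213.55376344]
 [303.5        205.5       ]
 [271.         207.        ]
 [274.         208.25      ]
 [276.         206.        ]
 [300.26315789 209.52631579]
 [297.         209.        ]
 [296.         213.        ]
 [275.         215.        ]
 [283.         221.        ]]
[[ 0.59768373 12.69697185  0.57769583]] [0.44354629 0.18915543 0.19697372]
top dia 0.028085106382978724
```

```bash
python3 crop.py w29 c31 240 150 340 240 6; python3 -c "
from h import *
print(tlp('w29',[(287,209)],.07))"
```

```text
[[ 0.18131644 12.6970694   0.55295657]]
```

View pics/c31.png

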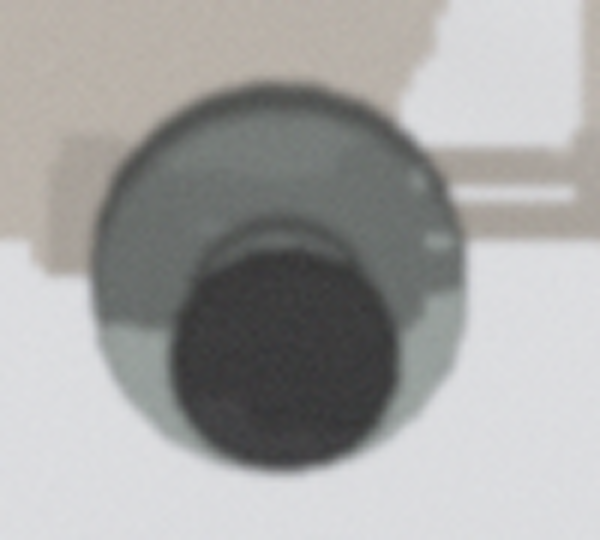

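Emit:
{"fn": "step_arm", "kwargs": {
  "moves": [
    [[0, 0, 0, 0.25, 2, 0.6, 0], [0, 0, 0, 0.25, 5, 0.6, 0], [0, 0, 0, 0.25, 8, 0.6, 0], [0, 0, 0, 0.25, 9.5, 0.6, 0], [0, 0, 0, 0.25, 10.2, 0.6, 0]]
  ]
}}

```text
time_s: 35.38
tcp_pos: [0.445, 0.1938, 0.0928]
ee_rot: [[1.0, -0.003, 0.002], [-0.002, -0.003, 1.0], [-0.003, -1.0, -0.003]]
wrist_force: [0.4, 0.0, 0.5]
gripper_width: 0.005
```

Emit:
{"fn": "step_arm", "kwargs": {
  "moves": [
    [[0, 0, 0, 0, 0, 0, 0], [0, 0, 0, 0, 0, 0, 0], [0, 0, 0, 0, 0, 0, 0], [0, 0, 0, 0, 0, 0, 0], [0, 0, 0, 0, 0, 0, 0]]
  ]
}}

```text
time_s: 35.8
tcp_pos: [0.4465, 0.1961, 0.0961]
ee_rot: [[1.0, 0.002, 0.0], [-0.0, 0.002, 1.0], [0.002, -1.0, 0.002]]
wrist_force: [-0.0, -0.2, 0.1]
gripper_width: 0.003
```

```bash
python3 -c "
from h import *
shot('scene','s3');go(.446,.195,.069,0)"; python3 crop.py s3 c32 150 150 300 260 5
```

```text
[0.4465 0.1961 0.0961]
[0.4463 0.196  0.0959]
[0.4462 0.196  0.0957]
t 35.95 pos [0.446  0.1959 0.0956] w 0.008 F [0.3 0.1 0.5]
turn [-0.001 -0.     0.001] shift_cm [-0.01  2.66 -0.09]
```

View pics/c32.png

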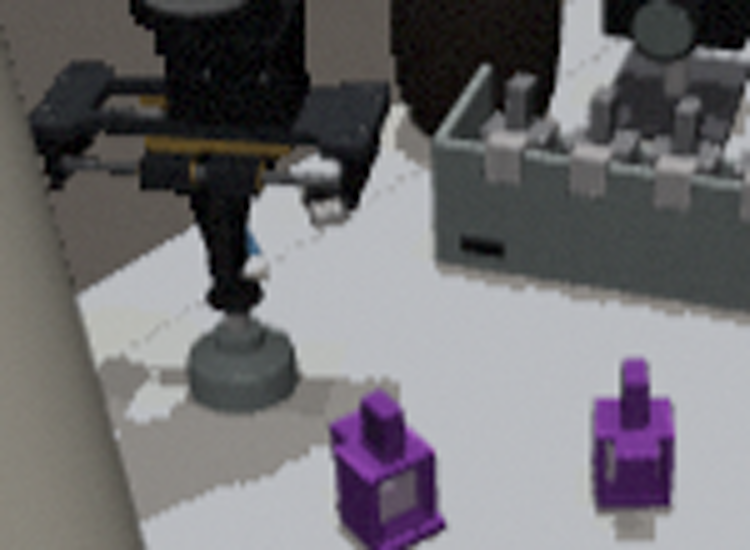

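Emit:
{"fn": "step_arm", "kwargs": {
  "moves": [
    [[0, 0, 0, 0, 0.8, 0, 0], [0, 0, 0, 0, 1.4, 0, 0], [0, 0, 0, 0, 1.9, 0, 0], [0, 0, 0, 0, 2.3, 0, 0], [0, 0, 0, 0, 2.6, 0, 0]]
  ]
}}

```text
time_s: 36.37
tcp_pos: [0.446, 0.1958, 0.0687]
ee_rot: [[1.0, -0.0, -0.0], [0.0, -0.0, 1.0], [-0.0, -1.0, -0.0]]
wrist_force: [-4.4, -0.1, 17.0]
gripper_width: 0.002
```

Emit:
{"fn": "step_arm", "kwargs": {
  "moves": [
    [[0, 0, 0, 0, 0.1, 0, 0], [0, 0, 0, 0, 0.15, 0, 0], [0, 0, 0, 0, 0.15, 0, 0], [0, 0, 0, 0, 0.15, 0, 0], [0, 0, 0, 0, 0.15, 0, 0]]
  ]
}}

```text
time_s: 36.78
tcp_pos: [0.446, 0.1958, 0.0688]
ee_rot: [[1.0, 0.0, -0.001], [0.001, -0.0, 1.0], [0.0, -1.0, -0.0]]
wrist_force: [-4.6, 0.1, 13.5]
gripper_width: 0.001
```

```bash
python3 -c "
from h import *
shot('scene','s4');go(.446,.195,.069,0)"; python3 crop.py s4 c33 150 150 300 260 5
```

```text
[0.446  0.1958 0.0688]
[0.446  0.1958 0.0689]
[0.446  0.1958 0.0688]
t 36.9333 pos [0.446  0.1958 0.0688] w 0.004 F [-3.7 -0.2 12.7]
turn [0.    0.001 0.   ] shift_cm [ 0.   -0.02 -0.08]
```

View pics/c33.png

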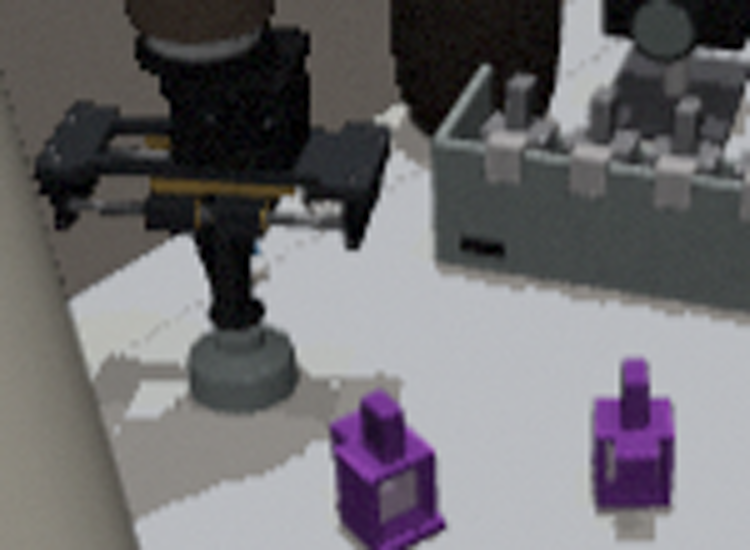

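Blocked at TCP z 0.0688 with 13–17 N (the spring alone gives 5 N), so the plunger was at its stop. I lift and return to the ring.

Emit:
{"fn": "step_arm", "kwargs": {
  "moves": [
    [[0, 0, 0, 0, -2, 0, 0], [0, 0, 0, 0, -6, 0, 0], [0, 0, 0, 0, -10, 0, 0], [0, 0, 0, 0, -14, 0, 0], [0, 0, 0, 0, -17, 0, 0]]
  ]
}}

```text
time_s: 37.35
tcp_pos: [0.4463, 0.1958, 0.2405]
ee_rot: [[1.0, 0.002, -0.0], [0.0, 0.001, 1.0], [0.002, -1.0, 0.001]]
wrist_force: [0.7, 0.3, 0.1]
gripper_width: 0.008
```

Emit:
{"fn": "step_arm", "kwargs": {
  "moves": [
    [[0, 0, 0, 1, 0, -3.5, 20], [0, 0, 0, 2, 0, -7, 40], [0, 0, 0, 3, 0, -10.5, 60], [0, 0, 0, 4, 0, -14, 80], [0, 0, 0, 4.8, 0, -17.2, 100]]
  ]
}}

```text
time_s: 37.77
tcp_pos: [0.4937, 0.0219, 0.2369]
ee_rot: [[1.0, -0.001, 0.0], [-0.0, -0.0, 1.0], [-0.001, -1.0, -0.0]]
wrist_force: [0.2, 0.3, 0.1]
gripper_width: 0.295
```

Emit:
{"fn": "step_arm", "kwargs": {
  "moves": [
    [[0, 0, 0, 1, 0, -3.5, 100], [0, 0, 0, 2, 0, -7, 100], [0, 0, 0, 3, 0, -10.5, 100], [0, 0, 0, 4, 0, -14, 100], [0, 0, 0, 4.8, 0, -17.2, 100]]
  ]
}}

```text
time_s: 38.18
tcp_pos: [0.5418, -0.1504, 0.2365]
ee_rot: [[1.0, -0.001, 0.001], [-0.001, 0.0, 1.0], [-0.001, -1.0, 0.0]]
wrist_force: [0.7, -0.4, -0.5]
gripper_width: 0.68
```

Emit:
{"fn": "step_arm", "kwargs": {
  "moves": [
    [[0, -0.1, 0, 1, 0, -3.5, 100], [0, -0.2, 0, 2, 0, -7, 100], [0, -0.3, 0, 3, 0, -10.5, 100], [0, -0.4, 0, 4, 1, -14, 100], [0, -0.5, 0, 4.8, 2, -17.2, 100]]
  ]
}}

```text
time_s: 38.6
tcp_pos: [0.5902, -0.3225, 0.2166]
ee_rot: [[0.876, 0.0, -0.483], [0.483, 0.0, 0.876], [0.0, -1.0, 0.0]]
wrist_force: [0.5, -0.1, 0.1]
gripper_width: 0.98
```

```bash
python3 -c "
from h import *
for i in range(6):cap('wrist')
shot('wrist','w30');go(.5897,-.3203,.1,33);cap('top','t4')"
```

```text
[ 0.5896 -0.3198  0.2173]
[ 0.5898 -0.3194  0.2179]
[ 0.5899 -0.3193  0.2182]
t 39.05 pos [ 0.59   -0.3193  0.2184] w 0.998 F [ 0.2 -0.2  0.6]
turn [ 0.001 -0.075  0.001] shift_cm [-0.08 11.84 -0.07]
```

View pics/w30.png

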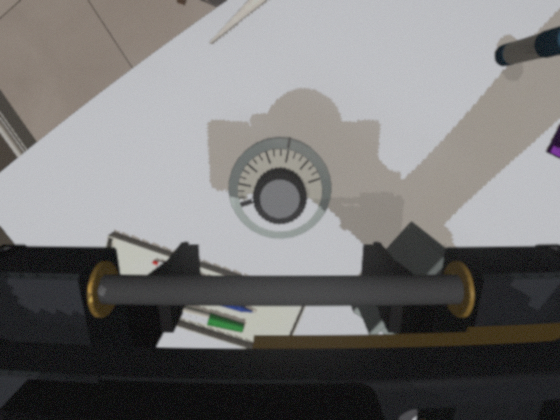

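View pics/t4.png

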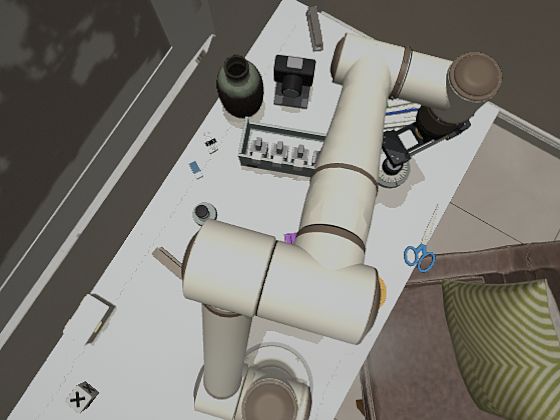

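Emit:
{"fn": "step_arm", "kwargs": {
  "moves": [
    [[0, -0.07, 0, -0.05, 3, -0.1, 100], [0, -0.07, 0, -0.05, 6, -0.1, 100], [0, -0.07, 0, -0.05, 9, -0.1, 100], [0, -0.07, 0, -0.05, 12, -0.1, 100], [0, -0.07, 0, -0.05, 12, -0.1, 100]]
  ]
}}

```text
time_s: 39.52
tcp_pos: [0.5859, -0.319, 0.0911]
ee_rot: [[0.842, -0.011, -0.539], [0.539, 0.005, 0.842], [-0.007, -1.0, 0.011]]
wrist_force: [-0.7, -0.5, -1.7]
gripper_width: 1.003
```

Emit:
{"fn": "step_arm", "kwargs": {
  "moves": [
    [[0, 0, 0, 0, 1, 0, 100], [0, 0, 0, 0, 2, 0, 100], [0, 0, 0, 0, 3, 0, 100], [0, 0, 0, 0, 4, 0, 100], [0, 0, 0, 0, 5.1, 0, 100]]
  ]
}}

```text
time_s: 39.93
tcp_pos: [0.5905, -0.3216, 0.0468]
ee_rot: [[0.842, 0.002, -0.54], [0.54, -0.001, 0.842], [0.001, -1.0, -0.002]]
wrist_force: [0.7, 0.5, -0.6]
gripper_width: 0.998
```

Emit:
{"fn": "step_arm", "kwargs": {
  "moves": [
    [[0, 0, 0, 0, 0, 0, 100], [0, 0, 0, 0, 0, 0, 100], [0, 0, 0, 0, 0, 0, 100], [0, 0, 0, 0, 0, 0, 80], [0, 0, 0, 0, 0, 0, 50]]
  ]
}}

```text
time_s: 40.35
tcp_pos: [0.5903, -0.3216, 0.0472]
ee_rot: [[0.842, 0.001, -0.54], [0.54, -0.0, 0.842], [0.001, -1.0, -0.001]]
wrist_force: [0.0, -0.1, 0.1]
gripper_width: 0.92
```

Emit:
{"fn": "step_arm", "kwargs": {
  "moves": [
    [[0, 0, 0, 0, 0, 0, 50], [0, 0, 0, 0, 0, 0, 50], [0, 0, 0, 0, 0, 0, 50], [0, 0, 0, 0, 0, 0, 50], [0, 0, 0, 0, 0, 0, 50]]
  ]
}}

```text
time_s: 40.77
tcp_pos: [0.5895, -0.321, 0.0466]
ee_rot: [[0.842, -0.001, -0.539], [0.539, 0.001, 0.842], [-0.0, -1.0, 0.001]]
wrist_force: [-0.9, 1.8, 0.4]
gripper_width: 0.582
```

Emit:
{"fn": "step_arm", "kwargs": {
  "moves": [
    [[0, 0, 0, 0, 0, 0, 50], [0, 0, 0, 0, 0, 0, 50], [0, 0, 0, 0, 0, 0, 50], [0, 0, 0, 0, 0, 0, 50], [0, 0, 0, 0, 0, 0, 50]]
  ]
}}

```text
time_s: 41.18
tcp_pos: [0.5895, -0.321, 0.0466]
ee_rot: [[0.842, -0.001, -0.539], [0.539, 0.001, 0.842], [-0.0, -1.0, 0.001]]
wrist_force: [-0.9, 3.7, 2.5]
gripper_width: 0.589
```

```bash
python3 -c "
from h import *
shot('wrist','w31');go(.5897,-.3203,.047,33)"; python3 crop.py w31 c34 170 120 400 300 3.4
```

```text
[ 0.5895 -0.321   0.0466]
[ 0.5895 -0.321   0.0466]
[ 0.5896 -0.321   0.0466]
t 41.3333 pos [ 0.5895 -0.3211  0.0465] w 0.587 F [-2.1  4.6  3.3]
turn [-0.001 -0.006 -0.   ] shift_cm [ 0.06 -0.05  0.05]
```

View pics/c34.png

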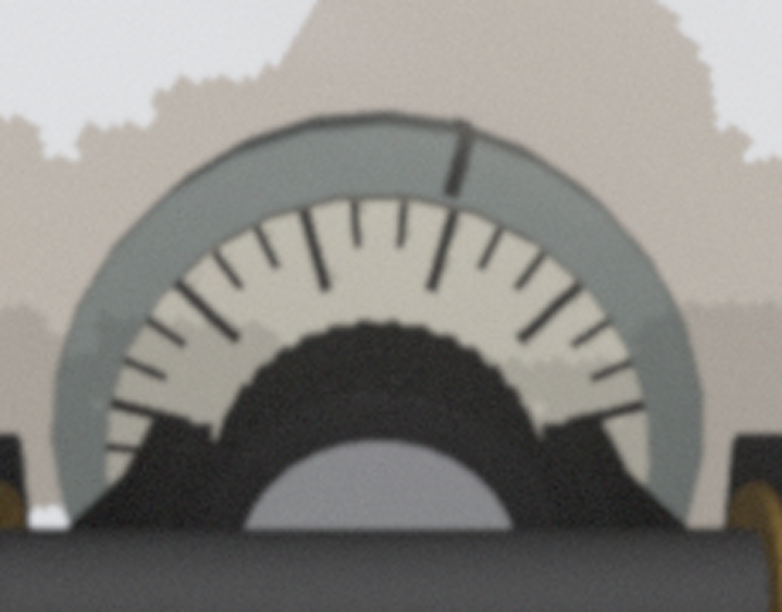

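Emit:
{"fn": "step_arm", "kwargs": {
  "moves": [
    [[0, 0.1, 0, 0, 0, 0, 50], [0, 0.2, 0, 0, 0, 0, 50], [0, 0.3, 0, 0, 0, 0, 50], [0, 0.41, 0, 0, 0, 0, 50], [0, 0.52, 0, 0, 0, 0, 50]]
  ]
}}

```text
time_s: 41.75
tcp_pos: [0.5893, -0.3205, 0.0465]
ee_rot: [[0.999, -0.001, -0.045], [0.045, 0.001, 0.999], [-0.001, -1.0, 0.001]]
wrist_force: [-2.3, 7.0, 5.0]
gripper_width: 0.586
```

Emit:
{"fn": "step_arm", "kwargs": {
  "moves": [
    [[0, 0.1, 0, 0, 0, 0, 50], [0, 0.2, 0, 0, 0, 0, 50], [0, 0.3, 0, 0, 0, 0, 50], [0, 0.41, 0, 0, 0, 0, 50], [0, 0.52, 0, 0, 0, 0, 50]]
  ]
}}

```text
time_s: 42.17
tcp_pos: [0.5895, -0.3198, 0.0466]
ee_rot: [[0.889, -0.001, 0.458], [-0.458, 0.002, 0.889], [-0.002, -1.0, 0.001]]
wrist_force: [-2.0, 9.5, 5.1]
gripper_width: 0.591
```

Emit:
{"fn": "step_arm", "kwargs": {
  "moves": [
    [[0, 0.11, 0, 0, 0, 0, 50], [0, 0.22, 0, 0, 0, 0, 50], [0, 0.33, 0, 0, 0, 0, 50], [0, 0.44, 0, 0, 0, 0, 50], [0, 0.53, 0, 0, 0, 0, 50]]
  ]
}}

```text
time_s: 42.58
tcp_pos: [0.59, -0.3193, 0.0465]
ee_rot: [[0.536, -0.0, 0.844], [-0.844, 0.002, 0.536], [-0.002, -1.0, 0.001]]
wrist_force: [-0.8, 9.8, 4.4]
gripper_width: 0.589
```

```bash
python3 -c "
from h import *
for i in range(2):cap('wrist')
shot('wrist','w32');go(.5897,-.3203,.047,-57.4)"; python3 crop.py w32 c35 170 120 400 300 3.4
```

```text
[ 0.59   -0.3193  0.0466]
[ 0.59   -0.3193  0.0465]
[ 0.5899 -0.3193  0.0465]
t 42.8333 pos [ 0.5899 -0.3193  0.0465] w 0.584 F [-1.  10.7  5.1]
turn [-0.001  0.002 -0.002] shift_cm [ 0.07 -0.05 -0.07]
```

View pics/c35.png

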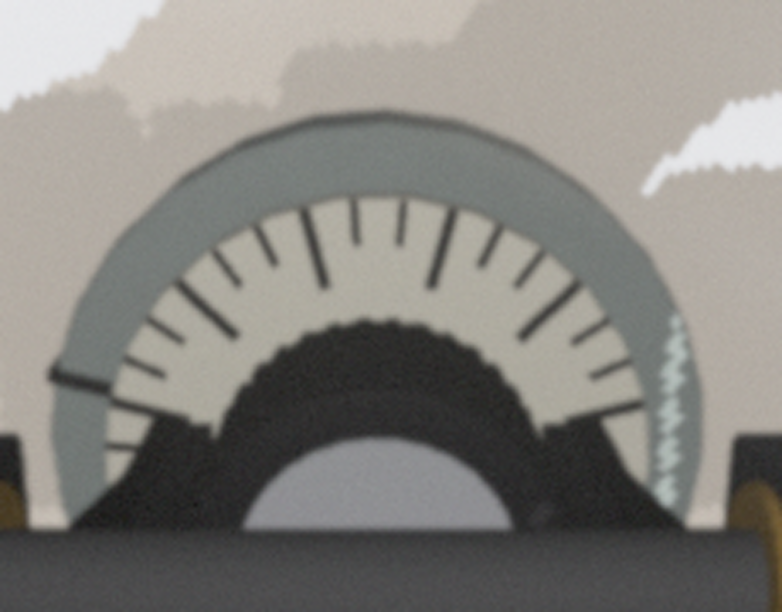

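```bash
python3 -c "
from h import *
C=np.array([.5897,-.3202])
a=lambda P:np.degrees(np.arctan2(P[:,1]-C[1],P[:,0]-C[0])).round(1)
c=lambda *p:[(170+x/3.4,120+y/3.4) for x,y in p]
d=pickle.load(open('pics/w32.pkl','rb'))[0]
print(a(onz(d,c((58,374),(108,386)),.022)),a(onz(d,c((112,402),(185,418),(180,284),(237,337),(306,210),(325,287)),.028)))
d=pickle.load(open('pics/w31.pkl','rb'))[0]
print(a(onz(d,c((465,125),(453,193)),.022)),a(onz(d,c((454,210),(432,287),(306,210),(325,287)),.028)))
"
```

```text
[-161.5 -161.4] [-161.3 -161.6  168.2  168.5  137.3  138. ]
[-161.4 -162.7] [-162.9 -163.3 -133.  -132.4]
```

The index is at −161.4° and the 30 tick at −161.5°, so the ring reads 30. I release and rise.

Emit:
{"fn": "step_arm", "kwargs": {
  "moves": [
    [[0, 0, 0, 0, 0, 0, 65], [0, 0, 0, 0, 0, 0, 80], [0, 0, 0, 0, 0, 0, 98], [0, 0, 0, 0, 0, 0, 98], [0, 0, 0, 0, 0, 0, 98]]
  ]
}}

```text
time_s: 43.25
tcp_pos: [0.5898, -0.3221, 0.0463]
ee_rot: [[0.54, 0.0, 0.842], [-0.842, -0.0, 0.54], [0.0, -1.0, -0.0]]
wrist_force: [-0.6, 0.3, 0.0]
gripper_width: 0.866
```

Emit:
{"fn": "step_arm", "kwargs": {
  "moves": [
    [[0, 0, 0, 0, 0, 0, 98], [0, 0, 0, 0, 0, 0, 98], [0, 0, 0, 0, -1, 0, 98], [0, 0, 0, 0, -4, 0, 98], [0, 0, 0, 0, -7, 0, 98]]
  ]
}}

```text
time_s: 43.67
tcp_pos: [0.5888, -0.3213, 0.1164]
ee_rot: [[0.54, -0.004, 0.842], [-0.842, 0.001, 0.54], [-0.003, -1.0, -0.003]]
wrist_force: [1.0, -1.1, -0.2]
gripper_width: 0.978
```

Emit:
{"fn": "step_arm", "kwargs": {
  "moves": [
    [[0, -0.1, 0, 0, -3, 0, 60], [0, -0.2, 0, 0, -6, 0, 40], [0, -0.3, 0, 0, -9, 0, 20], [0, -0.4, 0, 0, -12, 0, 2], [0, -0.5, 0, 0, -12, 0, 0]]
  ]
}}

```text
time_s: 44.08
tcp_pos: [0.5925, -0.3232, 0.246]
ee_rot: [[0.88, 0.013, 0.474], [-0.474, -0.007, 0.88], [0.015, -1.0, 0.0]]
wrist_force: [1.3, 0.4, 1.1]
gripper_width: 0.688
```

Emit:
{"fn": "step_arm", "kwargs": {
  "moves": [
    [[0, -0.1, 0, 0, 0, 0, 0], [0, -0.2, 0, 0, 0, 0, 0], [0, -0.3, 0, 0, 0, 0, 0], [0, -0.4, 0, 0, 0, 0, 0], [0, -0.5, 0, 0, 0, 0, 0]]
  ]
}}

```text
time_s: 44.5
tcp_pos: [0.5897, -0.3215, 0.2375]
ee_rot: [[1.0, 0.001, -0.005], [0.005, -0.0, 1.0], [0.001, -1.0, -0.0]]
wrist_force: [-0.8, 0.1, -0.6]
gripper_width: 0.307
```

```bash
python3 -c "
from h import *
for i in range(3):cap('wrist')
shot('wrist','w33');go(.446,.1955,.236,0)"; python3 crop.py w33 c36 180 90 400 260 3.4
```

```text
[ 0.5898 -0.3215  0.2373]
[ 0.5898 -0.3215  0.2371]
[ 0.5898 -0.3214  0.237 ]
t 44.8 pos [ 0.5898 -0.3215  0.2368] w 0.047 F [-1.   0.1  0. ]
turn [ 0.    -0.002  0.   ] shift_cm [-14.48   0.07  51.67]
```

View pics/c36.png

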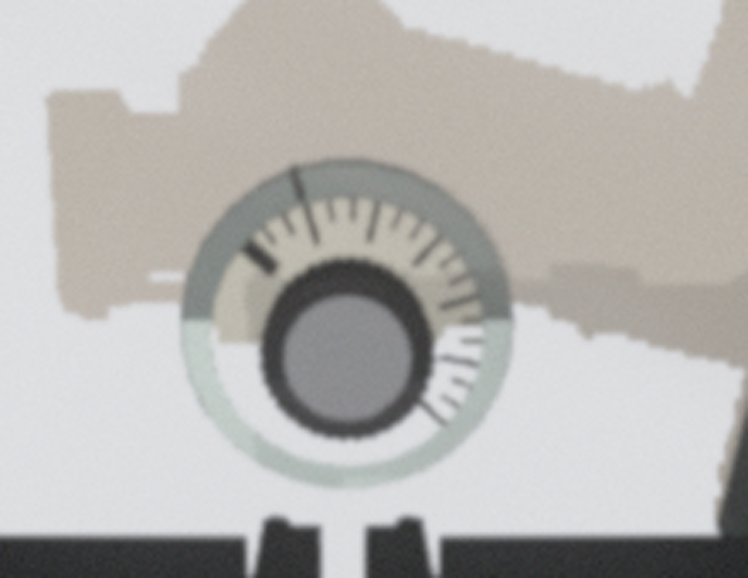

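The ring reads 30: broad bar at (258,255), the first long tick in line with the index at (300,185). Back to the shutter.

Emit:
{"fn": "step_arm", "kwargs": {
  "moves": [
    [[0, 0, 0, -1, 0, 3.5, 0], [0, 0, 0, -2, 0, 7, 0], [0, 0, 0, -3, 0, 10.5, 0], [0, 0, 0, -4, 0, 14, 0], [0, 0, 0, -4.8, 0, 17.2, 0]]
  ]
}}

```text
time_s: 45.22
tcp_pos: [0.5409, -0.1479, 0.2367]
ee_rot: [[1.0, 0.0, 0.002], [-0.002, 0.0, 1.0], [0.0, -1.0, 0.0]]
wrist_force: [0.5, -0.1, -0.5]
gripper_width: 0.003
```

Emit:
{"fn": "step_arm", "kwargs": {
  "moves": [
    [[0, 0, 0, -1, 0, 3.5, 0], [0, 0, 0, -2, 0, 7, 0], [0, 0, 0, -3, 0, 10.5, 0], [0, 0, 0, -4, 0, 14, 0], [0, 0, 0, -4.8, 0, 17.2, 0]]
  ]
}}

```text
time_s: 45.63
tcp_pos: [0.4929, 0.0242, 0.237]
ee_rot: [[1.0, 0.001, 0.001], [-0.001, 0.0, 1.0], [0.001, -1.0, 0.0]]
wrist_force: [-0.1, 0.4, 0.8]
gripper_width: 0.005
```

Emit:
{"fn": "step_arm", "kwargs": {
  "moves": [
    [[0, 0, 0, -1, 0, 3.5, 0], [0, 0, 0, -2, 0, 7, 0], [0, 0, 0, -3, 1, 10.5, 0], [0, 0, 0, -4, 2, 14, 0], [0, 0, 0, -4.9, 3, 17.2, 0]]
  ]
}}

```text
time_s: 46.05
tcp_pos: [0.4442, 0.1965, 0.2068]
ee_rot: [[1.0, 0.001, 0.001], [-0.001, 0.001, 1.0], [0.001, -1.0, 0.001]]
wrist_force: [-0.4, -0.2, -1.3]
gripper_width: 0.005
```

Emit:
{"fn": "step_arm", "kwargs": {
  "moves": [
    [[0, 0, 0, 0, 3, 0, 0], [0, 0, 0, 0, 6, 0, 0], [0, 0, 0, 0, 9, 0, 0], [0, 0, 0, 0, 11, 0, 0], [0, 0, 0, 0, 11, 0, 0]]
  ]
}}

```text
time_s: 46.47
tcp_pos: [0.4424, 0.1928, 0.0928]
ee_rot: [[1.0, -0.007, 0.002], [-0.002, -0.005, 1.0], [-0.007, -1.0, -0.005]]
wrist_force: [-0.7, -0.1, -0.4]
gripper_width: 0.006
```

```bash
python3 -c "
from h import *
for i in range(5):cap('wrist')
go(.446,.1958,.0685,0)"
```

```text
t 46.7167 pos [0.4461 0.1954 0.0983] w 0.006 F [-0.7 -0.  -0.3]
turn [-0.002 -0.     0.003] shift_cm [-0.02  2.98  0.03]
```

Emit:
{"fn": "step_arm", "kwargs": {
  "moves": [
    [[0, 0, 0, 0, 0.8, 0, 0], [0, 0, 0, 0, 1.4, 0, 0], [0, 0, 0, 0, 1.9, 0, 0], [0, 0, 0, 0, 2.4, 0, 0], [0, 0, 0, 0, 2.7, 0, 0]]
  ]
}}

```text
time_s: 47.13
tcp_pos: [0.4452, 0.1948, 0.0693]
ee_rot: [[1.0, 0.0, -0.0], [0.0, 0.0, 1.0], [0.0, -1.0, 0.0]]
wrist_force: [-0.5, 0.8, 4.3]
gripper_width: 0.006
```

Emit:
{"fn": "step_arm", "kwargs": {
  "moves": [
    [[0, 0, 0, 0, 0.1, 0, 0], [0, 0, 0, 0, 0.1, 0, 0], [0, 0, 0, 0, 0.1, 0, 0], [0, 0, 0, 0, 0.1, 0, 0], [0, 0, 0, 0, 0.1, 0, 0]]
  ]
}}

```text
time_s: 47.55
tcp_pos: [0.4452, 0.1948, 0.0691]
ee_rot: [[1.0, 0.001, -0.0], [0.0, 0.0, 1.0], [0.001, -1.0, 0.0]]
wrist_force: [-1.9, -0.2, 6.7]
gripper_width: 0.007
```

Nearly the same depth, but only 6.7 N so far; I press 1 mm more to be sure of the stop.

Emit:
{"fn": "step_arm", "kwargs": {
  "moves": [
    [[0, 0, 0, 0, 0.1, 0, 0], [0, 0, 0, 0, 0.1, 0, 0], [0, 0, 0, 0, 0.1, 0, 0], [0, 0, 0, 0, 0.1, 0, 0], [0, 0, 0, 0, 0.1, 0, 0]]
  ]
}}

```text
time_s: 47.97
tcp_pos: [0.4452, 0.1948, 0.0689]
ee_rot: [[1.0, 0.001, -0.001], [0.001, 0.0, 1.0], [0.001, -1.0, 0.0]]
wrist_force: [-3.5, 0.3, 12.6]
gripper_width: 0.003
```

Emit:
{"fn": "step_arm", "kwargs": {
  "moves": [
    [[0, 0, 0, 0, -2, 0, 0], [0, 0, 0, 0, -6, 0, 0], [0, 0, 0, 0, -10, 0, 0], [0, 0, 0, 0, -14, 0, 0], [0, 0, 0, 0, -17, 0, 0]]
  ]
}}

```text
time_s: 48.38
tcp_pos: [0.4453, 0.1947, 0.2406]
ee_rot: [[1.0, 0.002, -0.0], [-0.0, 0.001, 1.0], [0.002, -1.0, 0.001]]
wrist_force: [0.9, 0.8, -0.2]
gripper_width: 0.006
```

Emit:
{"fn": "step_arm", "kwargs": {
  "moves": [
    [[0, 0, 0, -2, -2, 0, 0], [0, 0, 0, -4, -4, 0, 0], [0, 0, 0, -4, -6, 0, 0], [0, 0, 0, -4, -6, 0, 0], [0, 0, 0, -4, -6, 0, 0]]
  ]
}}

```text
time_s: 48.8
tcp_pos: [0.4048, 0.1949, 0.2981]
ee_rot: [[1.0, 0.001, 0.0], [-0.0, 0.002, 1.0], [0.001, -1.0, 0.002]]
wrist_force: [-0.3, -1.1, -0.3]
gripper_width: 0.005
```

```bash
python3 -c "
from h import *
for i in range(3):cap('wrist')
shot('wrist','w34');shot('top','t5');shot('scene','s5');go(.446,.1958,.0685,0)"; python3 crop.py t5 c37 180 100 420 280 3.3;python3 crop.py s5 c38 170 110 400 260 3.4
```

```text
[0.4045 0.1942 0.2961]
[0.4046 0.1942 0.2961]
[0.4047 0.1943 0.2962]
[0.4048 0.1943 0.2964]
[0.4049 0.1944 0.2966]
[0.4049 0.1944 0.2968]
[0.4049 0.1945 0.297 ]
[0.405  0.1945 0.2971]
[0.405  0.1945 0.2972]
t 49.4 pos [0.405  0.1946 0.2973] w 0.004 F [0.1 0.7 0.4]
turn [ 0. -0. -0.] shift_cm [ 4.11 22.88  0.13]
```

View pics/c37.png

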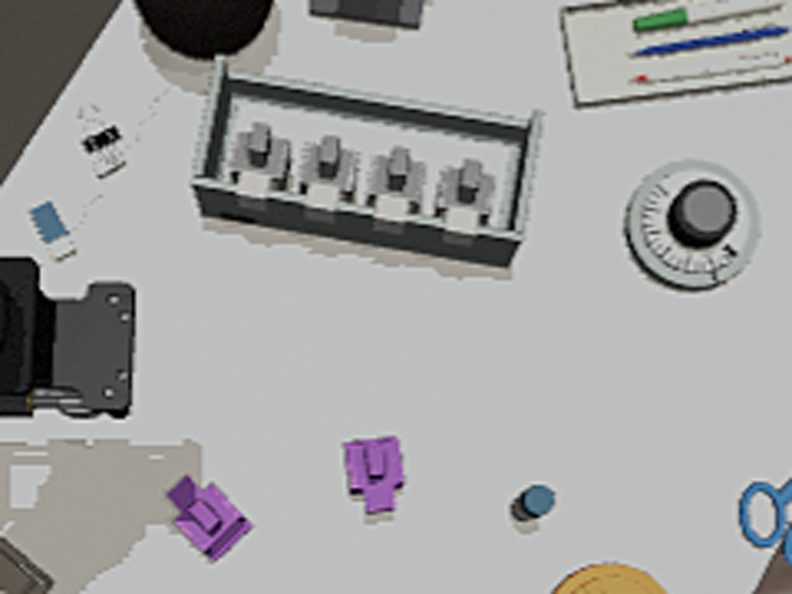

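View pics/c38.png

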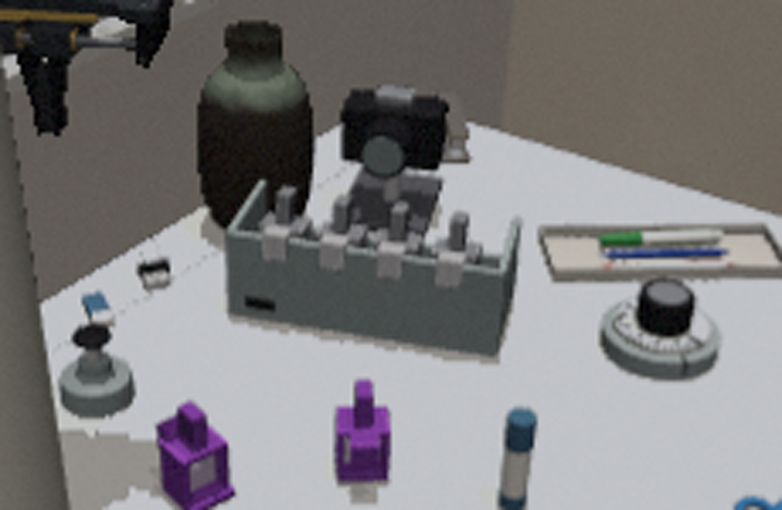

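The top crop shows the four holders hanging at (258,185), (328,195), (397,205) and (465,220), and the ring at 30 with its bar just past the index. The scene crop shows the plunger sprung up, and the arm is clear of everything. The bystanders are where they were, so I hand in.

```bash
python3 -c "
from h import *
print(r.finish_job(), r.sense()['time_s'])"
```

```text
the job is handed in; nothing more can be done
the job is handed in; nothing more can be done
```

I hung all four grey holders by their hooks on the tray's tall wall, then took the 120° photograph followed by the 30° one. The job was handed in at about 49 s of the 192 s allowed; no verdict is reported.

- **Holders:** the last pictures show all four hooks over the rim, about 56 mm apart, with the blocks inside the tray. The purple and orange look-alikes were not touched, and the bystanders appeared unmoved.
- **Ring:** it reads 30 in the last close view (index at −161.4°, the 30 tick at −161.5°). At the first photograph it read 119 to 120.
- **Shutter:** both presses stopped at the same depth (TCP z 0.069) with 12 to 17 N against the spring's 5 N. The second showed only 6.7 N at first, so I pressed another 1 mm and it reached 12.6 N. The last picture shows the plunger sprung up.
- **Disagreement:** my first measurement of the rim was about 5 mm off because the arm was still settling when I took it. I measured again with each hook just above the wall before lowering it.

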